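Load the nuts for toasting and set the gas lever to low

TASK

Pick up the scoop by its handle and carry the four nuts, keeping it roughly level, to the shallow steel dish on the griddle; lower its lip close to the dish, just clear of the rim, before you tip it, and pour so that all four nuts stay in the dish. Then set the empty scoop down flat on the counter and let go of it, and after that set the burner's gas lever straight up, which is its low position. Do not push the dish out of its place or disturb the salt shaker, the saucer or the spatula.

Things in the scene. Friction and masses are not known exactly. Their poses are not given: they have to be found in the camera images.
- scoop_grip (a point): grip point at mid-height of the straight wooden handle of a loose aluminium scoop (130 g), 30 mm above the scoop's underside. x points from handle to pouring lip, z up when it stands level. The handle is a level bar 14 mm wide and high, from 49 mm behind this point (rear end) to 60 mm in front (bowl's back wall). Grip it firmly (30 to 50 N)
- scoop_bowl (a point): centre of the inner floor of the scoop's bowl, 105 mm in front of scoop_grip, 3 mm above the flat underside it stands on. Straight open channel 90 mm long, 58 mm wide outside, 52 inside, walls 36 mm high. Axes as scoop_grip
- scoop_lip (a point): middle of the front upper edge of the scoop's lip, 180 mm in front of scoop_grip and 14.5 mm below it, 15.5 mm above the underside; axes as scoop_grip. The lip is a ramp 34 mm long, bowl-wide, rising at 22 degrees from the bowl's floor, so nuts roll out only when the scoop is tipped nose down more than about 32 degrees; 42 to 45 degrees empties it in 1 to 2 s
- nut0_center (a point): hard round nut in its shell, 24 mm across, 10 g, lying loose in the scoop at the start; its centre
- nut1_center (a point): hard round nut in its shell, 24 mm across, 10 g, lying loose in the scoop at the start; its centre
- nut2_center (a point): hard round nut in its shell, 24 mm across, 10 g, lying loose in the scoop at the start; its centre
- nut3_center (a point): hard round nut in its shell, 24 mm across, 10 g, lying loose in the scoop at the start; its centre
- dish_floor (a point): round shallow steel dish on the griddle, loose, 400 g: 148 mm across the rim outside, 132 mm across the bottom, 18 mm high, wall 3 mm thick. Point at the centre of its inner floor, 4 mm above its underside and 14 mm below its rim
- griddle_top (a point): centre of the upper face of the round cast-iron griddle plate, 240 mm across, 80 mm above the counter, part of the burner. Axes of the burner: x points away from its front, z up. The burner's body (300 mm along its x, 370 mm along its y, 50 mm high) has its centre 50 mm from this point along +y, and cannot be moved
- gas_lever (a joint): gas lever of the burner, a single hinged stick 82 mm long: 0 = leaning 0.7 rad towards the burner's front (its -x), 0.7 = straight up (low), 1.4 = leaning 0.7 rad towards the burner's +x. It stays where it is left; moving it at the grip takes about 2 N
- lever_grip (a point): centre of the lever's black grip, 64 mm from the hinge axis along the stick. The grip is 16 mm wide along the burner's y (the hinge axis), 14 mm thick, 36 mm long; it moves with the lever
- lever_hinge (a point): point on the lever's hinge axis, on the burner, 68 mm above the counter, on a block 70 mm (x) by 50 mm (y) whose top is 70 mm above the counter; same axes as griddle_top
- saucer_c (a point): white saucer, 116 mm across, 16 mm high, on the counter, nothing goes in it; point on its axis 8 mm up
- shaker_c (a point): glass salt shaker, 46 mm across, 86 mm tall; point at half height
- spatula_c (a point): plastic spatula lying flat, 292 mm long, 62 mm wide, 14 mm high, blade towards its +x; point on its handle, 150 mm from the handle's rear end
Mind the look-alikes: they are no part of the job. Leave any brown or turquoise look-alike of the part that bears dish_floor alone. Of the things shaped like the part that bears scoop_grip, the aluminium one is meant.

How it is judged:
By the outcome, as a careful person would: the job done as asked, in the order asked, and still so for the second after the job is handed in, with the robot touching nothing.
It also fails if it takes over 72 s, if anything falls off the work surface, if the arm or the gripper's body presses on something with over 40 N, if the wrist force passes 120 N, or if a joint passes its speed limit or range.

ROBOT

A 6-joint arm with a two-finger parallel gripper is mounted at the origin on the work surface. World frame = base frame: x ahead of the robot, y to its left, z up, the work surface at z = 0. Lengths are in m, angles in rad, forces in N, time in s.
With the tool pointing down it reaches from about 0.3 to 0.775 m from the base axis. Payload 14.6 kg.
Tool frame: the origin (TCP) lies at the very end of the fingers, on their centre line; the grasp point (between the pads) lies 19 mm behind it; y points along the fingers, x is the direction in which the jaws open and shut, and the axes are right-handed (so a half turn about y gives the same grasp; the last joint's range is limited). The gripper opens to 94 mm and grips with 3 to 60 N. Pads are 16 mm wide; open, the fingers measure 119 mm over their backs; the gripper's body (75 mm by 177 mm) begins 78 mm behind the grasp point.
Start: joints at [1.13, 0.3, 1.521, -0, 1.321, -0.067], TCP at [0.201, 0.512, 0.205] pointing down, gripper open.
Joint ranges: [-3.03, 3.03], [-0.79, 2.21], [0.23, 2.52], [-1.04, 4.18], [0, 3.07], [-2.55, 2.55]. Speed limits (rad/s): [2.22, 2.22, 2.57, 3.14, 3.14, 3.14].

INTERFACE

Orientations are given as [roll, pitch, yaw] about the fixed x, y, z axes, in that order (R = Rz(yaw) Ry(pitch) Rx(roll)).
In Python, from station import get_obs, cams, hand_in gives the robot as it stands. The module is installed in compiled form; this text tells all that it offers.
- The arm moves only by the tool step_arm, never from a script. Its argument "plan" is a list of rows, each an object with "grip": the closure, from -1 (fully open) to 1 (shut), so that 0 is half open; "slide": the shift along the tool's x, y, z in m, a list of three; "spin": the turn about the tool's y in degrees. A call has 1 to 20 rows; each row shifts and turns the commanded pose from where the row before left it, along the tool's axes as they then stand; what a row does not reach is not made up. A row lasts 1/12 s, in which the tool goes at most 41.7 mm and 7.16 degrees, less where a joint would pass 70% of its speed; a pose out of reach is approached as far as the arm can. A call is refused whole if a number of a shift passes 0.0417 or a number of a turn 7.16, either way. A call with a gripper value outside its range is refused whole. The fingers move at their own pace and stop on an object; "force" is the grip in N (left out, the last holds). Time passes only in rows, so rows that do not move let the fingers close. It gives the time, the measured TCP pose, the force and the opening at its end, in the units of the state.
- get_obs(): the state, without advancing time (a new reading comes with each control period).
- cams.camera(name): name is "side" or "top" or "wrist"; returns the picture (384x512x3 uint8, blue, green, red); there is no depth.
- cams.calibration(name): a dict with "K" (3x3 intrinsics, pixels), "k1" (the pictures are not rectified: a ray, as slopes to the right and down, at radius r is drawn at 1 + k1 r^2 times it, then the intrinsics apply), "T" (4x4, takes a point from camera to world coordinates). Camera axes: x right, y up, looking along -z (the intrinsics and any distortion apply to the point x, -y, -z); pixel columns grow to the right and rows downward; lengths in m; the calibration is good to about 2 mm. A picture is of the moment at which its call begins: read the wrist's pose just before it. calibration takes no time and is no camera call; for the wrist camera it gives the pose at the moment of the call.
- hand_in(): hands the job in, once; it reports no verdict.
The state is a dict: "time_s": time; "qpos": joint angles; "joint_vel": joint speeds; "tau": joint torques, N m; "ee_pos": TCP position; "eef_rot": TCP orientation; "force": force on the tool from outside, world axes, zero at the start; "moment": the same for the moment, N m; "grip_width": finger opening in m.
Only numpy, scipy, OpenCV 4.12 (cv2) and the standard library are available. Lean on these libraries where they do the work, as an engineer would, in place of code of your own. Each camera call takes 0.05 s, during which the arm holds its last target.

## Working session

There is one attempt and no reset: what is moved stays moved. The work goes in short steps, Python scripts to look and compute and a tool call to move; the robot and the scene stay as the last step left them, time stands still between calls to the robot, and variables do not carry over. Pictures are saved under pics/ and viewed, and the job is handed in when it is done.

Besides the shell and the picture viewer there is one more tool, called after ">>>" as name(argument=value, ...) on one line, values as JSON. step_arm: Moves the arm, as the interface text tells. Its arguments: {"type":"object","properties":{"plan":{"type":"array","items":{"type":"object","properties":{"grip":{"type":"number"},"slide":{"type":"array","items":{"type":"number"}},"spin":{"type":"number"}}}},"force":{"type":"number"}},"required":["plan"]}

```bash
ls; mkdir -p pics; python3 - <<'E'
from station import get_obs,cams
import cv2
print(get_obs())
for n in ["side","top","wrist"]:
    cv2.imwrite(f"pics/{n}0.png",cams.camera(n)); c=cams.calibration(n); print(n,c)
E
```

```text
pics
{'time_s': 0.0, 'qpos': array([ 1.13042295e+00,  3.00485608e-01,  1.52156358e+00,  2.05041230e-05,
        1.32070910e+00, -6.66164891e-02]), 'joint_vel': array([ 5.58367672e-04, -7.52943122e-05, -1.02632051e-03, -1.19629312e-03,
       -5.19110879e-05, -1.54163490e-03]), 'tau': array([ 4.48531136e-03, -5.31849360e+01, -3.52722681e+01,  7.09970389e-02,
        2.46166351e-02, -9.72675525e-05]), 'ee_pos': array([0.2007094 , 0.51179277, 0.20488578]), 'eef_rot': array([-1.57069892e+00,  1.16173552e-03,  1.19703441e+00]), 'force': array([-0.13688856,  0.93749084, -0.31366604]), 'moment': array([-0.02261035, -0.00930185,  0.0012302 ]), 'grip_width': 0.09374355098510898}
side {'K': array([[417.04547546,   0.        , 254.76754607],
       [  0.        , 417.04547546, 196.28390623],
       [  0.        ,   0.        ,   1.        ]]), 'k1': -0.07604753380505654, 'T': array([[ 0.72537205,  0.37183398, -0.57928825, -0.35348103],
       [-0.68832581,  0.39982349, -0.6052675 , -0.96898412],
       [ 0.00655403,  0.83778318,  0.54596372,  0.88679376],
       [ 0.        ,  0.        ,  0.  
[... 213 characters left out ...]
91, 'T': array([[-0.00636803,  0.98437028, -0.17599601,  0.3238612 ],
       [-0.99982391, -0.0093745 , -0.01625645, -0.10943525],
       [-0.01765224,  0.17586149,  0.98425664,  1.10593653],
       [ 0.        ,  0.        ,  0.        ,  1.        ]])}
wrist {'K': array([[265.7199038 ,   0.        , 255.90662998],
       [  0.        , 265.7199038 , 193.28875129],
       [  0.        ,   0.        ,   1.        ]]), 'k1': -0.05705499707058742, 'T': array([[ 0.36492355, -0.90326016, -0.22572523,  0.13607559],
       [ 0.93103638,  0.35366106,  0.0899729 ,  0.53778184],
       [-0.00143871, -0.24299164,  0.97002732,  0.38437644],
       [ 0.        ,  0.        ,  0.        ,  1.        ]])}
```

View pics/side0.png

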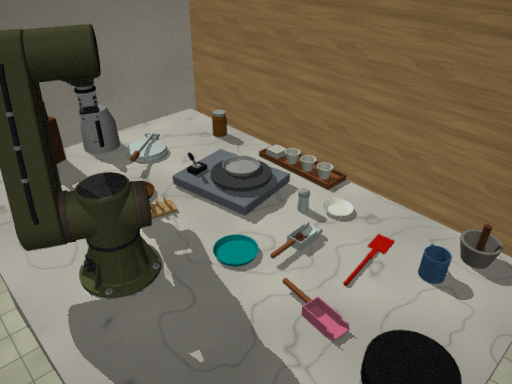

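View pics/top0.png

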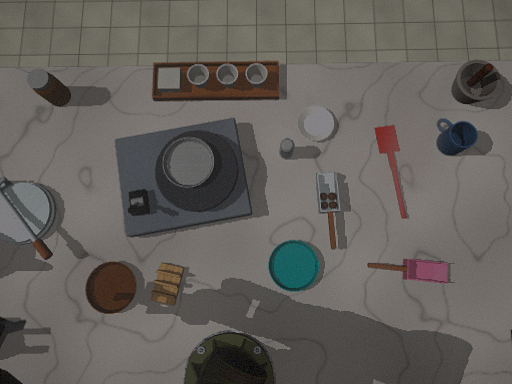

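View pics/wrist0.png

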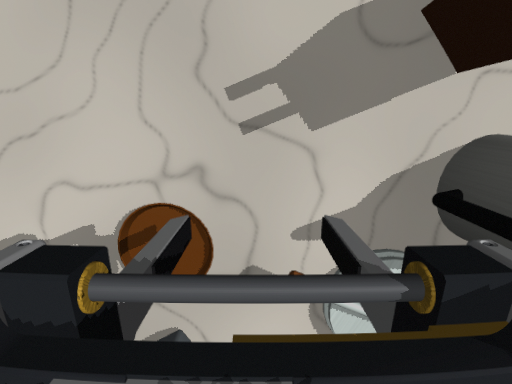

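The top view shows the aluminium scoop with four nuts at (329,200), handle rear at (333,247), and the pink look-alike at (427,271). The grey steel dish on the griddle is at (190,162); the turquoise (294,265) and brown (111,287) dishes are look-alikes. The lever is at (138,202), shaker (287,148), saucer (317,123), red spatula (390,165). I'll confirm in enlarged crops.

```bash
cat > h.py <<'E'
import numpy as np, cv2
from station import get_obs,cams
from scipy.spatial.transform import Rotation as R
def rays(name,uv,c=None):
    c=c or cams.calibration(name); K=c["K"];T=c["T"]
    uv=np.atleast_2d(np.array(uv,float))
    d=np.c_[(uv[:,0]-K[0,2])/K[0,0],(uv[:,1]-K[1,2])/K[1,1]]
    u=d.copy()
    for _ in range(20): u=d/(1+c["k1"]*(u**2).sum(1,keepdims=True))
    v=np.c_[u[:,0],-u[:,1],-np.ones(len(u))]@T[:3,:3].T
    return T[:3,3],v
def plane(name,uv,z,c=None):
    o,v=rays(name,uv,c); return o+v*((z-o[2])/v[:,2:3])
def proj(name,P,c=None):
    c=c or cams.calibration(name);K=c["K"];T=c["T"]
    p=(np.atleast_2d(P)-T[:3,3])@T[:3,:3]
    u=np.c_[p[:,0]/-p[:,2],-p[:,1]/-p[:,2]]
    u=u*(1+c["k1"]*(u**2).sum(1,keepdims=True))
    return u@np.diag([K[0,0],K[1,1]])+[K[0,2],K[1,2]]
def tri(uvs):  # dict name->uv
    A=np.zeros((3,3));b=np.zeros(3)
    for n,uv in uvs.items():
        o,v=rays(n,uv);v=v[0]/np.linalg.norm(v);M=np.eye(3)-np.outer(v,v);A+=M;b+=M@o
    return np.linalg.solve(A,b)
def crop(name,x,y,w,h,s,out,img=None):
    img=cams.camera(name) if img is None else img
    cv2.imwrite(out,cv2.resize(img[y:y+h,x:x+w],None,fx=s,fy=s,interpolation=cv2.INTER_CUBIC))
E
python3 - <<'E'
from h import *
t=cv2.imread("pics/top0.png");s=cv2.imread("pics/side0.png")
crop("top",270,150,100,110,5,"pics/c1.png",t)
crop("top",110,115,150,125,5,"pics/c2.png",t)
crop("side",260,210,80,60,8,"pics/c3.png",s)
crop("side",165,140,130,75,6,"pics/c4.png",s)
E
```

```text
(no output)
```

View pics/c1.png

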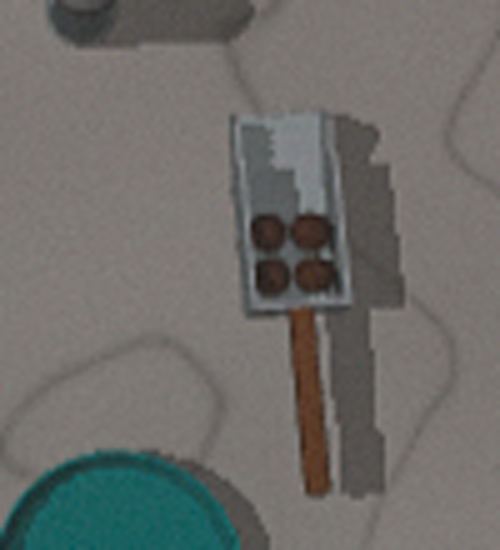

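View pics/c2.png

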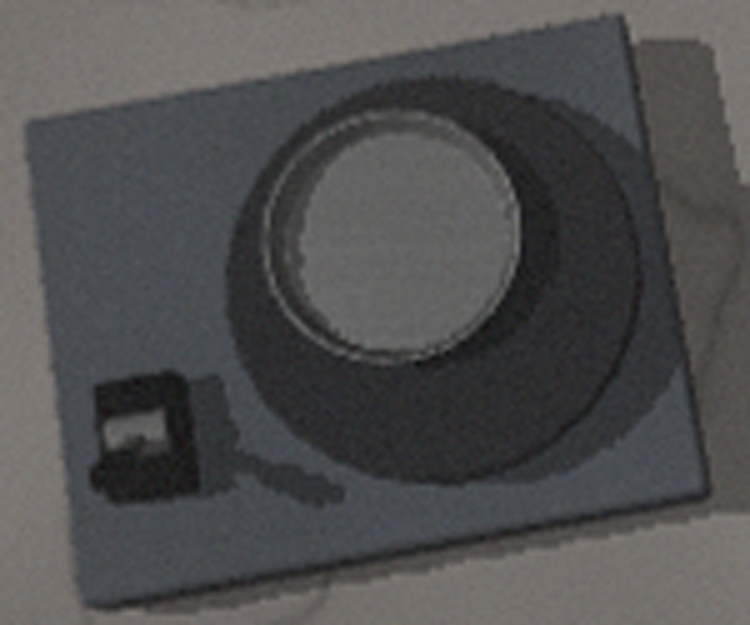

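View pics/c3.png

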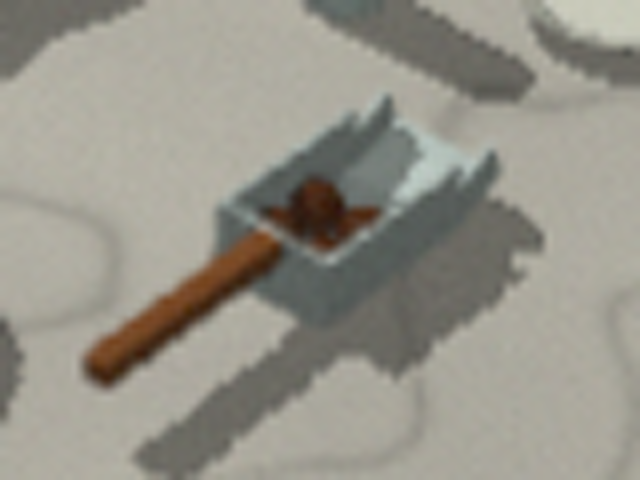

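View pics/c4.png

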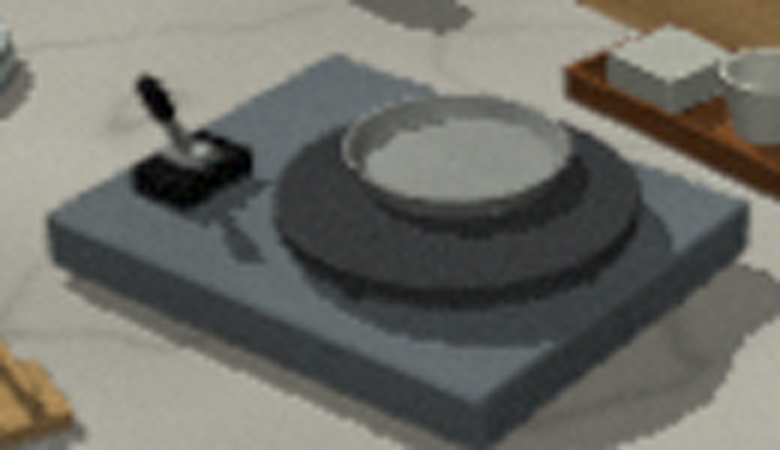

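```bash
python3 - <<'E'
from h import *
np.set_printoptions(precision=4,suppress=True)
t=cv2.imread("pics/top0.png")
o=np.array([270,150]); f=lambda p:np.array(p)/5+o-0.4
# handle mask
hsv=cv2.cvtColor(t,cv2.COLOR_BGR2HSV)
m=((hsv[...,0]<18)&(hsv[...,1]>130)&(hsv[...,2]>60))
m2=np.zeros_like(m);m2[212:255,322:342]=m[212:255,322:342]
ys,xs=np.nonzero(m2);print("handle px",len(xs),xs.min(),xs.max(),ys.min(),ys.max())
P=plane("top",np.c_[xs,ys],0.0365)[:,:2];c=P.mean(0);u,s,vt=np.linalg.svd(P-c);d=vt[0]*np.sign(vt[0][0])
pr=(P-c)@d; print("c",c,"dir",d,np.degrees(np.arctan2(d[1],d[0])),"ext",pr.min(),pr.max())
print("rear/front of handle pts",c+d*pr.min(),c+d*pr.max())
# bowl corners, top z=.036 (walls): rear-left,right, front
print("bowl",plane("top",f([[247,312],[351,304],[233,118],[325,112]]),0.036)[:,:2])
o=np.array([110,115])
B=plane("top",f([[28,122],[622,15],[708,492],[88,607]]),0.05)[:,:2]
print("burner",B,B.mean(0)); 
for a,b in((0,1),(1,2),(2,3),(3,0)): e=B[b]-B[a];print(np.linalg.norm(e),np.degrees(np.arctan2(e[1],e[0])))
# dish rim contour points in crop
rim=np.array([[266,225],[393,110],[521,232],[393,363],[300,140],[485,143],[485,325],[300,325]])
e=cv2.fitEllipse(plane("top",f(rim),0.098)[:,:2].astype(np.float32)*1000);print("dish",e)
g=np.array([[228,290],[433,78],[640,280],[433,484],[585,132],[585,425],[280,420],[560,110]])
e=cv2.fitEllipse(plane("top",f(g),0.08)[:,:2].astype(np.float32)*1000);print("griddle",e)
L=plane("top",f([[95,380],[185,372],[198,490],[106,500]]),0.07)[:,:2];print("block",L,L.mean(0))
s=lambda p:np.array(p)/6+np.array([165,140])-0.4
print("lever tip", tri({"top":f([99,478]),"side":s([147,80])}))
for n,uv,z in(("shaker",(287,148),.043),("saucer",(317,123),.012)): print(n,plane("top",[uv],z))
E
```

```text
handle px 132 328 335 212 247
c [ 0.4094 -0.2958] dir [0.9983 0.0576] 3.3012225562295257 ext -0.05055992419252344 0.051306700528491206
rear/front of handle pts [ 0.359  -0.2988] [ 0.4606 -0.2929]
bowl [[ 0.4607 -0.2624]
 [ 0.4649 -0.323 ]
 [ 0.5769 -0.2581]
 [ 0.58   -0.3127]]
burner [[ 0.6854  0.3439]
 [ 0.7489 -0.0135]
 [ 0.4577 -0.065 ]
 [ 0.3944  0.291 ]] [0.5716 0.1391]
0.36303866071758706 -79.9264938088228
0.2958133077767832 -169.96852912719615
0.36163175584553797 100.07730695337007
0.2958396101912873 10.30395313925356
dish ((600.814697265625, 111.66267395019531), (144.80223083496094, 152.35621643066406), 123.75474548339844)
griddle ((579.648681640625, 89.60591125488281), (238.88876342773438, 242.17056274414062), 102.90511322021484)
block [[0.5231 0.2869]
 [0.5273 0.2352]
 [0.4588 0.2245]
 [0.4536 0.2767]] [0.4907 0.2558]
lever tip [0.4575 0.2517 0.1452]
shaker [[ 0.6536 -0.1724  0.043 ]]
saucer [[ 0.743  -0.2691  0.012 ]]
```

Crop confirms it: aluminium scoop with the four brown nuts and the wooden handle, lip facing away from the robot; grey steel dish on the griddle; lever leaning to the burner's front. The fingers always point down, so the tip will have to be made by letting the handle pivot in the pads. First turn the jaws across the handle.

>>> step_arm(plan=[{"spin": 7.1, "grip": -1}, {"spin": 7.1}, {"spin": 7.1}, {"spin": 7.1}, {"spin": 7.1}, {"spin": 7.1}, {"spin": 7.1}, {"spin": 7.1}, {"spin": 7.1}, {"spin": 7.1}, {"spin": 7.1}, {"spin": 7.1}, {"spin": 7.1}, {"spin": 7.1}, {"spin": 7.1}, {"spin": 7.1}, {"spin": 7.1}, {"spin": 7.1}, {"spin": 7.1}, {"spin": 7.1}])

```text
schema error: expected keys grip, slide, spin
```

>>> step_arm(plan=[{"spin": 7.1, "grip": -1, "slide": [0, 0, 0]}, {"spin": 7.1, "grip": -1, "slide": [0, 0, 0]}, {"spin": 7.1, "grip": -1, "slide": [0, 0, 0]}, {"spin": 7.1, "grip": -1, "slide": [0, 0, 0]}, {"spin": 7.1, "grip": -1, "slide": [0, 0, 0]}, {"spin": 7.1, "grip": -1, "slide": [0, 0, 0]}, {"spin": 7.1, "grip": -1, "slide": [0, 0, 0]}, {"spin": 7.1, "grip": -1, "slide": [0, 0, 0]}, {"spin": 7.1, "grip": -1, "slide": [0, 0, 0]}, {"spin": 7.1, "grip": -1, "slide": [0, 0, 0]}, {"spin": 7.1, "grip": -1, "slide": [0, 0, 0]}, {"spin": 7.1, "grip": -1, "slide": [0, 0, 0]}, {"spin": 7.1, "grip": -1, "slide": [0, 0, 0]}, {"spin": 7.1, "grip": -1, "slide": [0, 0, 0]}, {"spin": 7.1, "grip": -1, "slide": [0, 0, 0]}, {"spin": 7.1, "grip": -1, "slide": [0, 0, 0]}, {"spin": 7.1, "grip": -1, "slide": [0, 0, 0]}, {"spin": 7.1, "grip": -1, "slide": [0, 0, 0]}, {"spin": 7.1, "grip": -1, "slide": [0, 0, 0]}, {"spin": 7.1, "grip": -1, "slide": [0, 0, 0]}])

```text
time_s: 1.82
ee_pos: [0.2008, 0.5119, 0.2052]
eef_rot: [-1.571, -0.0, -1.288]
force: [-0.2, 0.4, -1.1]
grip_width: 0.0938
```

>>> step_arm(plan=[{"spin": 6.45, "grip": -1, "slide": [0, 0, 0]}, {"spin": 6.45, "grip": -1, "slide": [0, 0, 0]}, {"spin": 0, "grip": -1, "slide": [0.0405, 0, 0.008]}, {"spin": 0, "grip": -1, "slide": [0.0405, 0, 0.008]}, {"spin": 0, "grip": -1, "slide": [0.0405, 0, 0.008]}, {"spin": 0, "grip": -1, "slide": [0.0405, 0, 0.008]}, {"spin": 0, "grip": -1, "slide": [0.0405, 0, 0.008]}, {"spin": 0, "grip": -1, "slide": [0.0405, 0, 0.008]}, {"spin": 0, "grip": -1, "slide": [0.0405, 0, 0.008]}, {"spin": 0, "grip": -1, "slide": [0.0405, 0, 0.008]}, {"spin": 0, "grip": -1, "slide": [0.0405, 0, 0.008]}, {"spin": 0, "grip": -1, "slide": [0.0405, 0, 0.008]}, {"spin": 0, "grip": -1, "slide": [0.0405, 0, 0.008]}, {"spin": 0, "grip": -1, "slide": [0.0405, 0, 0.008]}, {"spin": 0, "grip": -1, "slide": [0.0405, 0, 0.008]}, {"spin": 0, "grip": -1, "slide": [0.0405, 0, 0.008]}, {"spin": 0, "grip": -1, "slide": [0.0405, 0, 0.008]}, {"spin": 0, "grip": -1, "slide": [0.0405, 0, 0.008]}, {"spin": 0, "grip": -1, "slide": [0.0405, 0, 0.008]}, {"spin": 0, "grip": -1, "slide": [0.0405, 0, 0.008]}])

```text
time_s: 3.48
ee_pos: [0.4304, -0.2117, 0.193]
eef_rot: [-1.589, 0.013, -1.477]
force: [-0.2, 1.2, 0.4]
grip_width: 0.0941
```

```bash
python3 - <<'E'
from h import *
print(get_obs()); cv2.imwrite("pics/w1.png",cams.camera("wrist"))
E
```

```text
{'time_s': 3.4833, 'qpos': array([-5.33176716e-01,  1.67358465e-01,  1.71445169e+00, -4.80647671e-04,
        1.28177533e+00,  9.43456738e-01]), 'joint_vel': array([-0.72800737,  0.74513939, -0.83820377, -0.0136905 ,  0.08446427,
       -0.72047846]), 'tau': array([  3.11914846, -50.55803418, -28.29901636,  -0.0806024 ,
        -0.17214191,   1.32994607]), 'ee_pos': array([ 0.43038542, -0.21165593,  0.19302015]), 'eef_rot': array([-1.58887114,  0.01253848, -1.47660472]), 'force': array([-0.20959936,  1.2060309 ,  0.43605749]), 'moment': array([0.03223723, 0.12766177, 0.00370245]), 'grip_width': 0.09407676096592145}
```

View pics/w1.png

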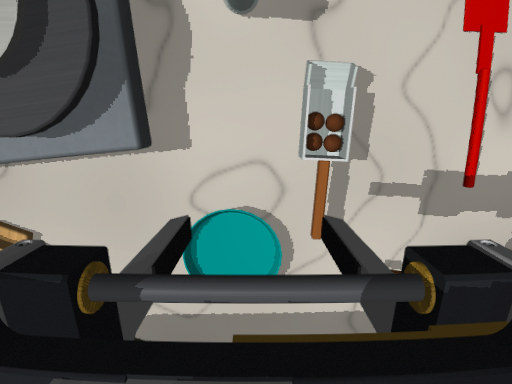

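The scoop is ahead-right of the gripper: handle rear at (317,238), bowl back wall at (325,160), four nuts around (325,132). The arm is still settling; I'll take one still measurement.

>>> step_arm(plan=[{"spin": 0, "grip": -1, "slide": [0.0, 0, 0.0]}, {"spin": 0, "grip": -1, "slide": [0.0, 0, 0]}, {"spin": 0, "grip": -1, "slide": [0.0, 0, 0]}, {"spin": 0, "grip": -1, "slide": [0.0, 0, 0]}])

```text
time_s: 3.87
ee_pos: [0.4303, -0.2083, 0.1934]
eef_rot: [-1.589, 0.012, -1.475]
force: [-0.1, 0.9, -0.2]
grip_width: 0.094
```

```bash
python3 - <<'E'
from h import *
np.set_printoptions(precision=4,suppress=True)
o=get_obs();print(o["ee_pos"],o["eef_rot"],abs(o["joint_vel"]).max());c=cams.calibration("wrist"); t=cams.camera("wrist");cv2.imwrite("pics/w2.png",t)
hsv=cv2.cvtColor(t,cv2.COLOR_BGR2HSV)
m=((hsv[...,0]<18)&(hsv[...,1]>130)&(hsv[...,2]>60)).astype(np.uint8)
n,l,st,ce=cv2.connectedComponentsWithStats(m)
for i in range(1,n):
    if st[i,4]>60:
        ys,xs=np.nonzero(l==i);P=plane("wrist",np.c_[xs,ys],0.037,c)[:,:2];q=P.mean(0);d=np.linalg.svd(P-q)[2][0];d=d*np.sign(d[0]);pr=(P-q)@d
        print(st[i],q,"yaw",np.degrees(np.arctan2(d[1],d[0])),"rear",q+d*pr.min(),"front",q+d*pr.max())
crop("wrist",270,40,120,220,2.7,"pics/w2c.png",t)
E
```

```text
[ 0.4303 -0.2083  0.1934] [-1.5886  0.0124 -1.4748] 0.0025025553236568345
[ 465    0   46  188 3313] [ 0.598  -0.4695] yaw 9.07107815210066 rear [ 0.4511 -0.493 ] front [ 0.675  -0.4573]
[317 115   8  14  85] [ 0.5127 -0.2776] yaw 2.5309266423185672 rear [ 0.5045 -0.278 ] front [ 0.5201 -0.2773]
[329 115  16  16 210] [ 0.5131 -0.2974] yaw -79.41859502879375 rear [ 0.5115 -0.2884] front [ 0.5149 -0.3067]
[315 135   8  14  77] [ 0.4882 -0.279 ] yaw 9.49291685844509 rear [ 0.4802 -0.2803] front [ 0.4962 -0.2776]
[327 136  16  16 201] [ 0.4881 -0.2987] yaw 31.498058579841828 rear [ 0.48   -0.3037] front [ 0.4965 -0.2936]
[314 161  18  78 761] [ 0.4182 -0.2946] yaw 2.1041518211246033 rear [ 0.3594 -0.2968] front [ 0.4655 -0.2929]
[  0 223  31  27 368] [0.3169 0.1415] yaw -69.65646287150112 rear [0.3063 0.1701] front [0.3267 0.1152]
```

View pics/w2c.png

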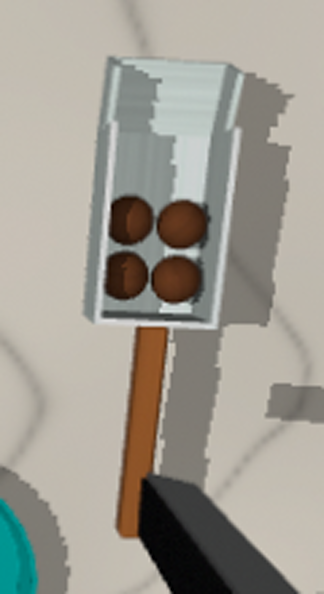

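```bash
cat >> h.py <<'E'
def delta(target,yaw=None,o=None):
    o=o or get_obs(); M=R.from_euler("xyz",o["eef_rot"]).as_matrix()
    print("tilt y-axis",M[:,1].round(4)); d=np.array(target)-o["ee_pos"]
    if yaw is not None:
        s=o["eef_rot"][2]-yaw; print("spin deg",np.degrees(s)); M2=M@R.from_euler("y",s).as_matrix(); print("after spin",(M2.T@d).round(4))
    print("now axes",(M.T@d).round(4))
E
python3 - <<'E'
from h import *
print("via");delta([.4055,-.2955,.11],-1.5237)
print("down");delta([.4055,-.2955,.011],-1.5237)
E
```

```text
via
tilt y-axis [-0.0188  0.0105 -0.9998]
spin deg 2.8065202671939296
after spin [ 0.0868  0.083  -0.0275]
now axes [ 0.0854  0.083  -0.0317]
down
tilt y-axis [-0.0188  0.0105 -0.9998]
spin deg 2.8065202671939296
after spin [ 0.0879  0.182  -0.0257]
now axes [ 0.0866  0.182  -0.0299]
```

>>> step_arm(plan=[{"spin": 2.8, "grip": -1, "slide": [0, 0, 0]}, {"spin": 0, "grip": -1, "slide": [0.0174, 0.005, -0.0055]}, {"spin": 0, "grip": -1, "slide": [0.0174, 0.02, -0.0055]}, {"spin": 0, "grip": -1, "slide": [0.0174, 0.02, -0.0055]}, {"spin": 0, "grip": -1, "slide": [0.0174, 0.02, -0.0055]}, {"spin": 0, "grip": -1, "slide": [0.0174, 0.018, -0.0055]}, {"spin": 0, "grip": -1, "slide": [0, 0, 0]}, {"spin": 0, "grip": -1, "slide": [0, 0, 0]}])

```text
time_s: 4.58
ee_pos: [0.4051, -0.2962, 0.1095]
eef_rot: [-1.59, 0.012, -1.525]
force: [-0.5, 0.8, 0.2]
grip_width: 0.0937
```

```bash
python3 - <<'E'
from h import *
print("down");delta([.4055,-.2955,.011],-1.5237)
cv2.imwrite("pics/w3.png",cams.camera("wrist"))
E
```

```text
down
tilt y-axis [-0.0201  0.0116 -0.9997]
spin deg -0.09887676617425169
after spin [0.0006 0.0985 0.0024]
now axes [0.0006 0.0985 0.0024]
```

View pics/w3.png

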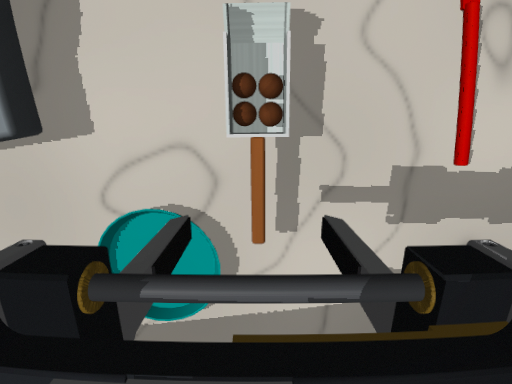

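Handle (258,140–243) runs centred between the fingers (190 and 323) and parallel. Descending and gripping.

>>> step_arm(force=40, plan=[{"spin": 0, "grip": -1, "slide": [0.0006, 0.02, 0.0024]}, {"spin": 0, "grip": -1, "slide": [0, 0.025, 0]}, {"spin": 0, "grip": -1, "slide": [0, 0.025, 0]}, {"spin": 0, "grip": -1, "slide": [0, 0.018, 0]}, {"spin": 0, "grip": -1, "slide": [0, 0.0105, 0]}, {"spin": 0, "grip": -1, "slide": [0, 0, 0]}, {"spin": 0, "grip": 1, "slide": [0, 0, 0]}, {"spin": 0, "grip": 1, "slide": [0, 0, 0]}, {"spin": 0, "grip": 1, "slide": [0, 0, 0]}, {"spin": 0, "grip": 1, "slide": [0, 0, 0]}, {"spin": 0, "grip": 1, "slide": [0, 0, 0]}, {"spin": 0, "grip": 1, "slide": [0, 0, 0]}, {"spin": 0, "grip": 1, "slide": [0, 0, 0]}, {"spin": 0, "grip": 1, "slide": [0, 0, 0]}])

```text
time_s: 5.8
ee_pos: [0.4059, -0.2961, 0.0113]
eef_rot: [-1.589, 0.012, -1.525]
force: [0.0, 0.7, 0.7]
grip_width: 0.0439
```

>>> step_arm(force=40, plan=[{"spin": 0, "grip": 1, "slide": [0, 0, 0]}, {"spin": 0, "grip": 1, "slide": [0, 0, 0]}, {"spin": 0, "grip": 1, "slide": [0, 0, 0]}, {"spin": 0, "grip": 1, "slide": [0, 0, 0]}, {"spin": 0, "grip": 1, "slide": [0, 0, 0]}, {"spin": 0, "grip": 1, "slide": [0, 0, 0]}, {"spin": 0, "grip": 1, "slide": [0, 0, 0]}, {"spin": 0, "grip": 1, "slide": [0, 0, 0]}])

```text
time_s: 6.47
ee_pos: [0.4059, -0.2961, 0.0112]
eef_rot: [-1.589, 0.012, -1.525]
force: [0.1, -0.3, 0.4]
grip_width: 0.0136
```

Gripped at 13.6 mm. Lift gently and check level.

>>> step_arm(force=40, plan=[{"spin": 0, "grip": 1, "slide": [0, -0.005, 0]}, {"spin": 0, "grip": 1, "slide": [0, -0.01, 0]}, {"spin": 0, "grip": 1, "slide": [0, -0.01, 0]}, {"spin": 0, "grip": 1, "slide": [0, -0.005, 0]}, {"spin": 0, "grip": 1, "slide": [0, 0, 0]}, {"spin": 0, "grip": 1, "slide": [0, 0, 0]}])

```text
time_s: 6.97
ee_pos: [0.4066, -0.2965, 0.0417]
eef_rot: [-1.589, 0.011, -1.525]
force: [0.4, -0.2, -2.0]
grip_width: 0.0139
```

```bash
python3 - <<'E'
from h import *
o=get_obs();print(o["ee_pos"],o["eef_rot"],o["force"],o["moment"])
crop("side",230,190,110,80,6,"pics/s4.png")
E
```

```text
[ 0.40657772 -0.29653929  0.04167276] [-1.58880657  0.01093798 -1.52494464] [ 0.39708612 -0.19167096 -2.02078543] [-0.01841439  0.23824413 -0.05348236]
```

View pics/s4.png

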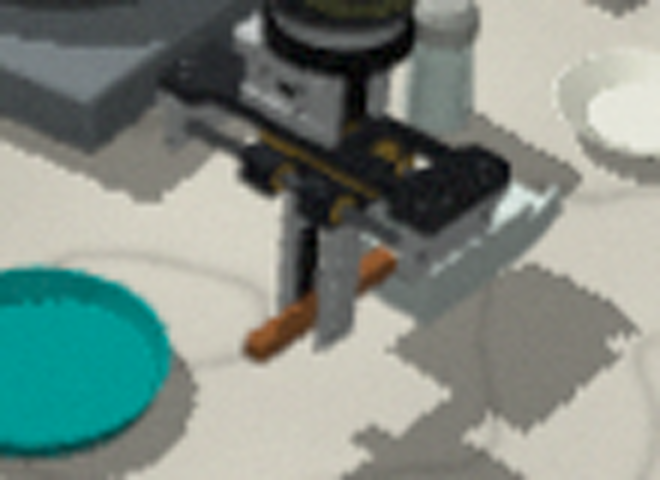

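Looks level; raise, then carry slowly.

>>> step_arm(force=45, plan=[{"spin": 0, "grip": 1, "slide": [0, -0.008, 0]}, {"spin": 0, "grip": 1, "slide": [0, -0.014, 0]}, {"spin": 0, "grip": 1, "slide": [0, -0.018, 0]}, {"spin": 0, "grip": 1, "slide": [0, -0.018, 0]}, {"spin": 0, "grip": 1, "slide": [0, -0.018, 0]}, {"spin": 0, "grip": 1, "slide": [0, -0.018, 0]}, {"spin": 0, "grip": 1, "slide": [0, -0.01, 0]}, {"spin": 0, "grip": 1, "slide": [0, -0.006, 0]}, {"spin": 0, "grip": 1, "slide": [0, 0, 0]}, {"spin": 0, "grip": 1, "slide": [0, 0, 0]}])

```text
time_s: 7.85
ee_pos: [0.4083, -0.2974, 0.1505]
eef_rot: [-1.59, 0.012, -1.525]
force: [-0.1, -0.8, -2.1]
grip_width: 0.0138
```

```bash
python3 - <<'E'
from h import *
o=get_obs();print(o["ee_pos"],o["eef_rot"],o["force"],o["moment"])
delta([.384,.074,.151],-1.396)
cv2.imwrite("pics/w5.png",cams.camera("wrist"))
E
```

```text
[ 0.40832611 -0.29744539  0.1505248 ] [-1.59008887  0.01211547 -1.52499401] [-0.0909914  -0.78917284 -2.12902122] [ 0.00938985  0.31392244 -0.04243436]
tilt y-axis [-0.0198  0.0112 -0.9997]
spin deg -7.390812121337858
after spin [-0.37    0.0042  0.0407]
now axes [-0.3721  0.0042 -0.0072]
```

View pics/w5.png

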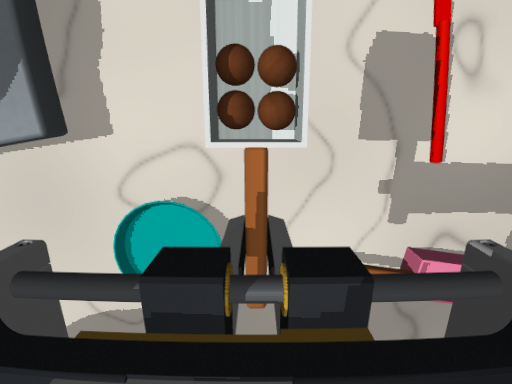

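Nuts at (235,65),(277,65),(236,110),(277,110), undisturbed at the bowl's back; handle firmly between pads. Carry sideways.

>>> step_arm(force=45, plan=[{"spin": 0, "grip": 1, "slide": [-0.006, 0, 0]}, {"spin": 0, "grip": 1, "slide": [-0.013, 0, 0]}, {"spin": 0, "grip": 1, "slide": [-0.02, 0, -0.0004]}, {"spin": 0, "grip": 1, "slide": [-0.022, 0, -0.0004]}, {"spin": 0, "grip": 1, "slide": [-0.022, 0, -0.0004]}, {"spin": 0, "grip": 1, "slide": [-0.022, 0, -0.0004]}, {"spin": 0, "grip": 1, "slide": [-0.022, 0, -0.0004]}, {"spin": 0, "grip": 1, "slide": [-0.022, 0, -0.0004]}, {"spin": 0, "grip": 1, "slide": [-0.022, 0, -0.0004]}, {"spin": 0, "grip": 1, "slide": [-0.022, 0, -0.0004]}, {"spin": 0, "grip": 1, "slide": [-0.022, 0, -0.0004]}, {"spin": 0, "grip": 1, "slide": [-0.022, 0, -0.0004]}, {"spin": 0, "grip": 1, "slide": [-0.022, 0, -0.0004]}, {"spin": 0, "grip": 1, "slide": [-0.022, 0, -0.0004]}, {"spin": 0, "grip": 1, "slide": [-0.022, 0, -0.0004]}, {"spin": 0, "grip": 1, "slide": [-0.022, 0, -0.0004]}, {"spin": 0, "grip": 1, "slide": [-0.022, 0, -0.0004]}, {"spin": 0, "grip": 1, "slide": [-0.016, 0, -0.0004]}, {"spin": 0, "grip": 1, "slide": [-0.009, 0, 0]}, {"spin": 0, "grip": 1, "slide": [-0.004, 0, 0]}])

```text
time_s: 9.57
ee_pos: [0.3842, 0.0789, 0.1554]
eef_rot: [-1.59, 0.012, -1.523]
force: [0.1, -1.4, -0.9]
grip_width: 0.0136
```

>>> step_arm(force=45, plan=[{"spin": -1, "grip": 1, "slide": [0, 0, 0]}, {"spin": -1.8, "grip": 1, "slide": [0, 0, 0]}, {"spin": -1.8, "grip": 1, "slide": [0, 0, 0]}, {"spin": -1.8, "grip": 1, "slide": [0, 0, 0]}, {"spin": -1, "grip": 1, "slide": [0, 0, 0]}, {"spin": 0, "grip": 1, "slide": [0, 0, 0]}, {"spin": 0, "grip": 1, "slide": [0, 0, 0]}])

```text
time_s: 10.15
ee_pos: [0.3849, 0.0773, 0.1556]
eef_rot: [-1.588, 0.014, -1.397]
force: [-0.3, 0.2, -1.4]
grip_width: 0.0137
```

```bash
python3 - <<'E'
from h import *
o=get_obs();print(o["time_s"],o["ee_pos"],o["eef_rot"],o["force"],o["moment"])
delta([.384,.074,.119],-1.396)
t=cams.camera("top"); s=cams.camera("side"); w=cams.camera("wrist")
cv2.imwrite("pics/w6.png",w)
crop("top",130,110,160,160,4,"pics/t6.png",t); crop("side",160,110,160,110,5,"pics/s6.png",s)
E
```

```text
10.15 [0.3849062  0.07729943 0.15557389] [-1.58797143  0.01385439 -1.39692333] [-0.31944689  0.1720164  -1.42359233] [-0.0273634   0.24238823  0.02818509]
tilt y-axis [-0.0193  0.0107 -0.9998]
spin deg -0.05290300849556681
after spin [ 0.0036  0.0365 -0.0008]
now axes [ 0.0036  0.0365 -0.0008]
```

View pics/w6.png

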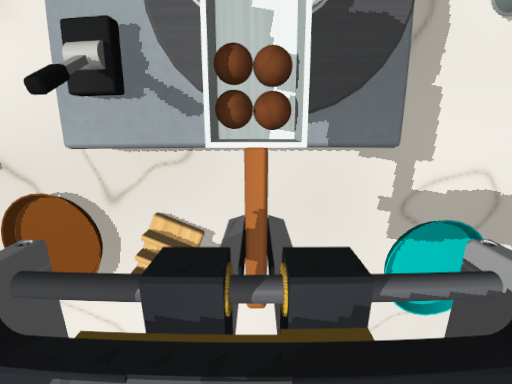

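View pics/t6.png

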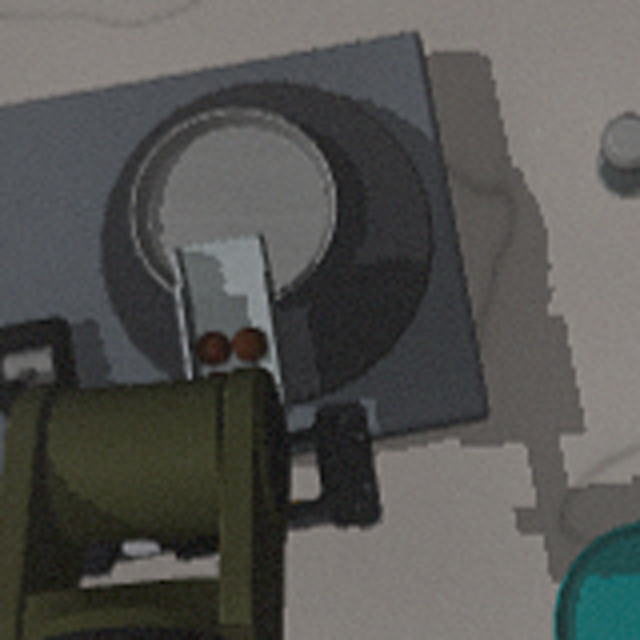

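View pics/s6.png

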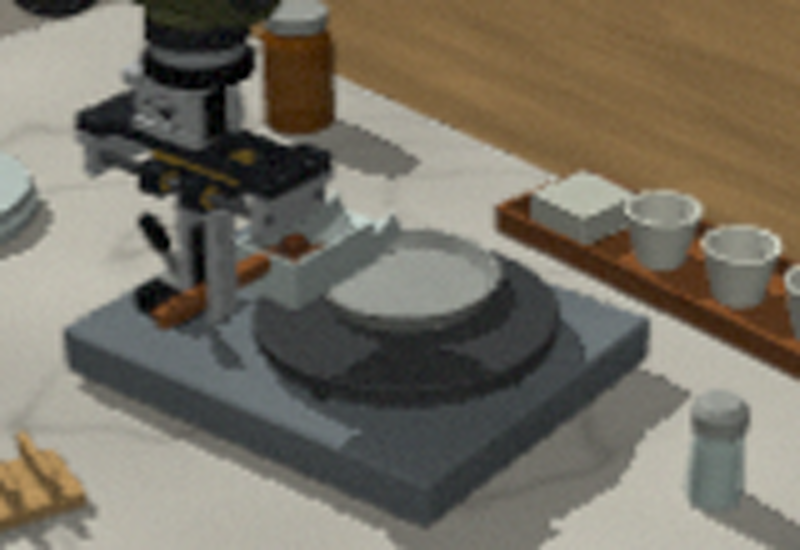

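```bash
python3 - <<'E'
from h import *
np.set_printoptions(precision=4,suppress=True)
o=get_obs();M=R.from_euler("xyz",o["eef_rot"]).as_matrix()
print(plane("top",[[174.2,172.5],[195.5,169]],.160)[:,:2])
g=o["ee_pos"]-M[:,1]*.019; d=np.array([np.cos(np.radians(10)),np.sin(np.radians(10)),0])
print("pred lip",g+.18*d-[0,0,.0145],"dish-40",[.601-.04*.985,.112-.04*.174])
# dish from side view rim
s=lambda p:np.array(p)/6+np.array([165,140])-0.4
e=cv2.fitEllipse(plane("side",s([[342,152],[455,96],[571,155],[455,215],[380,112],[530,112],[390,200],[530,200]]),.098)[:,:2].astype(np.float32)*1000);print(e)
# tilt: wrist-image bowl back wall top corners and lip rows
for th in (0,3,6):
  a=np.radians(th)
  pts=[]
  for x,y,z in((.06,.029,.006),(.06,-.029,.006),(.14,.029,.006)):
    v=np.array([x*np.cos(a)+z*np.sin(a),y,-x*np.sin(a)+z*np.cos(a)])
    pts.append(g+d*v[0]+np.array([-d[1],d[0],0])*v[1]+[0,0,v[2]])
  print(th,proj("wrist",pts))
E
```

```text
[[0.5534 0.1341]
 [0.5624 0.0778]]
pred lip [0.5626 0.1086 0.1601] dish-40 [0.5616, 0.10504000000000001]
((597.3079223632812, 105.28927612304688), (146.76699829101562, 159.27796936035156), 154.3999786376953)
0 [[205.234  146.0953]
 [306.6904 146.2055]
 [199.3424 -10.0102]]
3 [[206.2785 145.235 ]
 [305.7751 145.3397]
 [202.2566  -3.8698]]
6 [[207.298  144.6862]
 [304.8802 144.7869]
 [204.9258   2.4525]]
```

Level; lip about over the near part of the dish. Lower it to ~12 mm underside clearance over the rim.

>>> step_arm(force=45, plan=[{"spin": 0, "grip": 1, "slide": [0.002, 0.005, 0]}, {"spin": 0, "grip": 1, "slide": [0.002, 0.009, 0]}, {"spin": 0, "grip": 1, "slide": [0, 0.01, 0]}, {"spin": 0, "grip": 1, "slide": [0, 0.007, 0]}, {"spin": 0, "grip": 1, "slide": [0, 0.003, 0]}, {"spin": 0, "grip": 1, "slide": [0, 0, 0]}, {"spin": 0, "grip": 1, "slide": [0, 0, 0]}])

```text
time_s: 10.88
ee_pos: [0.385, 0.0741, 0.1216]
eef_rot: [-1.588, 0.014, -1.396]
force: [-0.3, 0.2, -0.7]
grip_width: 0.0136
```

```bash
python3 - <<'E'
from h import *
o=get_obs();print(o["time_s"],o["ee_pos"],o["eef_rot"],o["force"],o["moment"])
s=cams.camera("side");crop("side",180,130,110,80,7,"pics/s7.png",s)
E
```

```text
10.8833 [0.3850181  0.07410008 0.12155494] [-1.58807001  0.01391079 -1.39584655] [-0.33100424  0.24686346 -0.71611072] [-0.05351501  0.2695128   0.00592821]
```

View pics/s7.png

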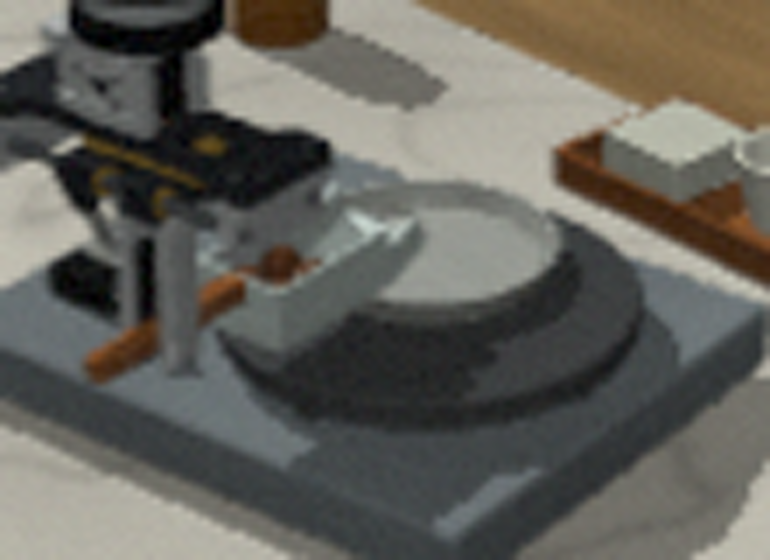

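Lip is over the near part of the dish, just clear of the rim. Now ease the grip in small steps so the nose sinks by itself, checking each time.

>>> step_arm(force=14, plan=[{"spin": 0, "grip": 1, "slide": [0, 0, 0]}, {"spin": 0, "grip": 1, "slide": [0, 0, 0]}])

```text
time_s: 11.1
ee_pos: [0.3852, 0.0741, 0.1219]
eef_rot: [-1.587, 0.014, -1.396]
force: [0.2, -0.7, -1.1]
grip_width: 0.0136
```

```bash
cat > look.py <<'E'
import sys
from h import *
n=sys.argv[1]
o=get_obs();print(o["time_s"],o["ee_pos"],o["eef_rot"],o["force"],o["moment"],o["grip_width"])
w=cams.camera("wrist");s=cams.camera("side")
a=cv2.resize(w[0:330,120:400],None,fx=1.3,fy=1.3); b=cv2.resize(s[125:215,170:290],None,fx=429/90*0.75,fy=429/90*0.75)
out=np.zeros((429,a.shape[1]+b.shape[1],3),np.uint8);out[:a.shape[0],:a.shape[1]]=a;out[:b.shape[0],a.shape[1]:]=b
cv2.imwrite(f"pics/l{n}.png",out)
E
python3 look.py 1
```

```text
11.1 [0.38522926 0.07414828 0.12193678] [-1.58696158  0.01380526 -1.39579625] [ 0.20105732 -0.66540175 -1.08716249] [-0.0534987   0.17997733  0.01551568] 0.013603705815311434
```

View pics/l1.png

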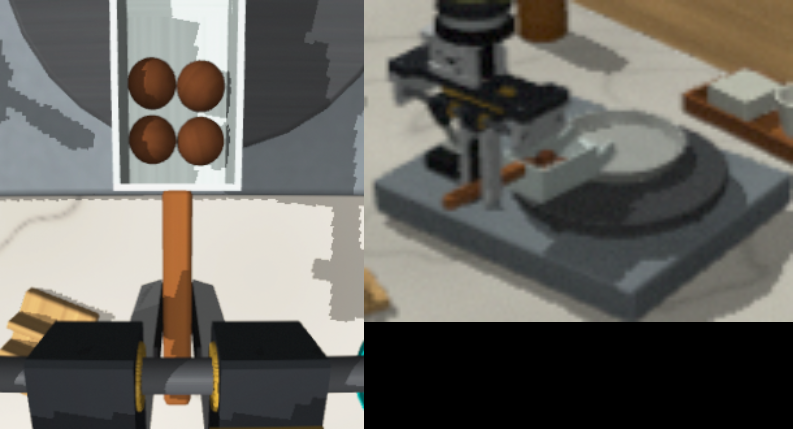

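Still level at 14 N, nuts at the back. Continue down.

>>> step_arm(force=10, plan=[{"spin": 0, "grip": 1, "slide": [0, 0, 0]}, {"spin": 0, "grip": 1, "slide": [0, 0, 0]}])

```text
time_s: 11.37
ee_pos: [0.3851, 0.0741, 0.1217]
eef_rot: [-1.587, 0.014, -1.396]
force: [0.4, -1.0, -1.6]
grip_width: 0.014
```

```bash
python3 look.py 2
```

```text
11.3667 [0.38509886 0.07413457 0.12172535] [-1.58740982  0.01384158 -1.39578216] [ 0.43835628 -0.95227184 -1.64022719] [-0.00103349  0.10339399  0.00906243] 0.014001302352330637
```

View pics/l2.png

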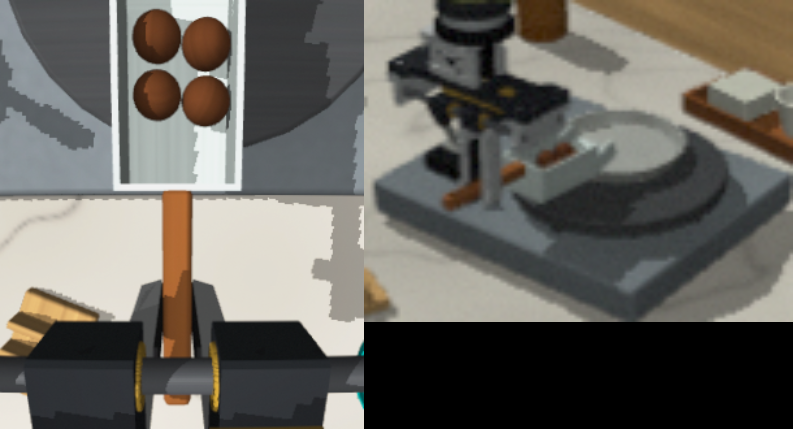

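Slip starts around 10 N; nuts rolling forward (rows moved to 40 and 97). Hold briefly and look again.

>>> step_arm(force=10, plan=[{"spin": 0, "grip": 1, "slide": [0, -0.003, 0]}, {"spin": 0, "grip": 1, "slide": [0, -0.003, 0]}])

```text
time_s: 11.63
ee_pos: [0.385, 0.074, 0.1277]
eef_rot: [-1.588, 0.014, -1.396]
force: [-0.3, 0.1, -1.5]
grip_width: 0.014
```

```bash
python3 look.py 3
```

```text
11.6333 [0.38497564 0.07404181 0.12774927] [-1.58829439  0.01393602 -1.39586081] [-0.2735279   0.05947773 -1.45868956] [-0.08904018  0.20140051 -0.05629612] 0.013974728229433034
```

View pics/l3.png

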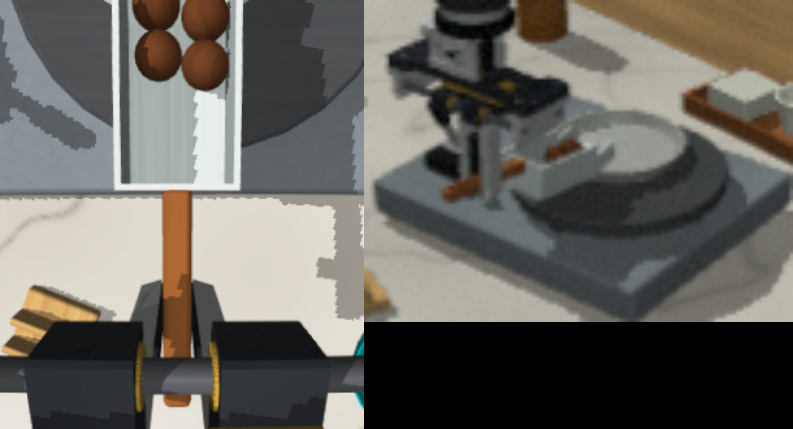

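Nuts have rolled to the ramp's foot at only a few degrees; slip is slow and controllable. Ease more while rising.

>>> step_arm(force=8.5, plan=[{"spin": 0, "grip": 1, "slide": [0, -0.005, 0]}, {"spin": 0, "grip": 1, "slide": [0, -0.005, 0]}, {"spin": 0, "grip": 1, "slide": [0, -0.005, 0]}])

```text
time_s: 11.98
ee_pos: [0.3855, 0.0739, 0.1432]
eef_rot: [-1.588, 0.014, -1.396]
force: [-0.0, -0.5, -1.5]
grip_width: 0.0139
```

```bash
python3 look.py 4
```

```text
11.9833 [0.38546877 0.0738912  0.14319762] [-1.58764341  0.01386261 -1.39581253] [-0.02667857 -0.47684582 -1.45763895] [-0.01536471  0.20863705 -0.0301974 ] 0.013887471768476297
```

View pics/l4.png

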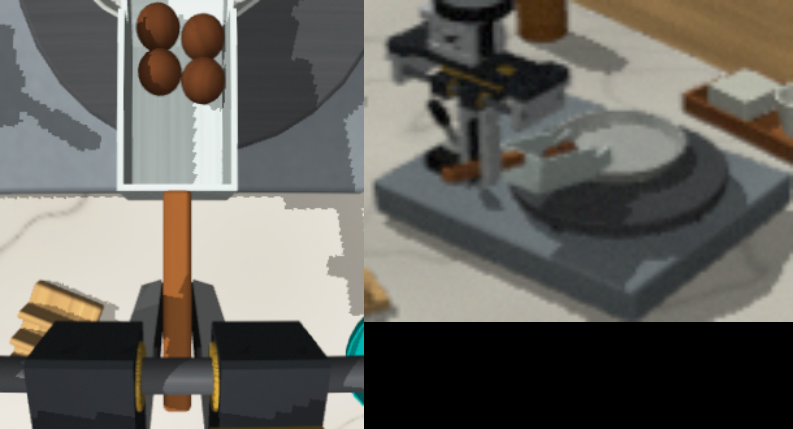

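```bash
cat > tab.py <<'E'
from h import *
o=get_obs();M=R.from_euler("xyz",o["eef_rot"]).as_matrix();c=cams.calibration("wrist")
g=o["ee_pos"]-M[:,1]*.019; d=np.array([M[0,2],M[1,2],0]);d/=np.linalg.norm(d);l=np.array([-d[1],d[0],0])
r0=None
for th in range(0,66,5):
  a=np.radians(th);pts=[]
  for x,y,z in((.06,.029,.006),(.06,-.029,.006),(-.049,0,.007),(.18,0,-.0145)):
    pts.append(g+d*(x*np.cos(a)+z*np.sin(a))+l*y+[0,0,-x*np.sin(a)+z*np.cos(a)])
  p=proj("wrist",pts,c);w=p[1,0]-p[0,0];r0=r0 or w
  print(th,"ratio %.3f obs width %.0f scaled %.0f"%(w/r0,w/r0*106,w/r0*106*1.3),"lip z %.3f along %.3f"%(pts[3][2],np.dot(pts[3]-[.599,.109,.1],d)))
E
python3 tab.py
```

```text
0 ratio 1.000 obs width 106 scaled 138 lip z 0.148 along -0.036
5 ratio 0.968 obs width 103 scaled 133 lip z 0.132 along -0.038
10 ratio 0.937 obs width 99 scaled 129 lip z 0.117 along -0.041
15 ratio 0.908 obs width 96 scaled 125 lip z 0.102 along -0.046
20 ratio 0.881 obs width 93 scaled 121 lip z 0.087 along -0.052
25 ratio 0.855 obs width 91 scaled 118 lip z 0.073 along -0.059
30 ratio 0.831 obs width 88 scaled 114 lip z 0.060 along -0.067
35 ratio 0.808 obs width 86 scaled 111 lip z 0.047 along -0.077
40 ratio 0.787 obs width 83 scaled 108 lip z 0.036 along -0.087
45 ratio 0.768 obs width 81 scaled 106 lip z 0.025 along -0.099
50 ratio 0.750 obs width 80 scaled 103 lip z 0.015 along -0.111
55 ratio 0.734 obs width 78 scaled 101 lip z 0.007 along -0.124
60 ratio 0.720 obs width 76 scaled 99 lip z -0.001 along -0.138
65 ratio 0.707 obs width 75 scaled 97 lip z -0.007 along -0.153
```

About 13° now, lip ~8 mm above the rim level. Keep rotating about the lip: rise and follow forward.

>>> step_arm(force=8.5, plan=[{"spin": 0, "grip": 1, "slide": [0, -0.01, 0.0025]}, {"spin": 0, "grip": 1, "slide": [0, -0.01, 0.0035]}])

```text
time_s: 12.25
ee_pos: [0.3914, 0.0747, 0.1625]
eef_rot: [-1.589, 0.014, -1.396]
force: [0.2, -1.0, -1.1]
grip_width: 0.0137
```

```bash
python3 look.py 5
```

```text
12.25 [0.39139478 0.07468037 0.16254585] [-1.5887012   0.01399162 -1.39590734] [ 0.24458636 -0.98416471 -1.10094909] [-0.06890384  0.18717765  0.0379885 ] 0.01372196499338262
```

View pics/l5.png

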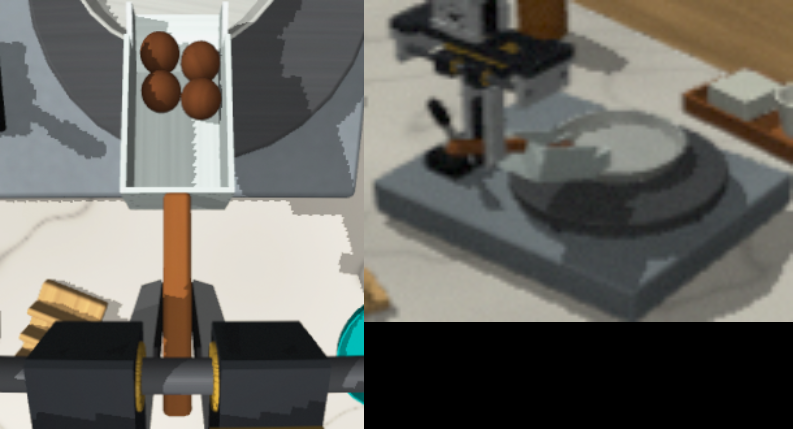

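About 25° and the lip is near rim height: clamp, then rise and move forward.

>>> step_arm(force=35, plan=[{"spin": 0, "grip": 1, "slide": [0, -0.012, 0]}, {"spin": 0, "grip": 1, "slide": [0, -0.012, 0.005]}, {"spin": 0, "grip": 1, "slide": [0, -0.004, 0.008]}, {"spin": 0, "grip": 1, "slide": [0, 0, 0.004]}])

```text
time_s: 12.68
ee_pos: [0.4099, 0.0775, 0.1904]
eef_rot: [-1.587, 0.014, -1.396]
force: [1.0, -0.7, -1.2]
grip_width: 0.0138
```

```bash
python3 look.py 6; python3 tab.py
```

```text
12.6833 [0.40989336 0.07750449 0.19040286] [-1.58650026  0.0138088  -1.39586241] [ 0.98737092 -0.66814104 -1.17473412] [-0.05824867  0.2448539   0.03981466] 0.013777297680747255
0 ratio 1.000 obs width 106 scaled 138 lip z 0.194 along -0.012
5 ratio 0.968 obs width 103 scaled 133 lip z 0.178 along -0.014
10 ratio 0.937 obs width 99 scaled 129 lip z 0.163 along -0.017
15 ratio 0.908 obs width 96 scaled 125 lip z 0.148 along -0.022
20 ratio 0.881 obs width 93 scaled 121 lip z 0.133 along -0.028
25 ratio 0.855 obs width 91 scaled 118 lip z 0.119 along -0.035
30 ratio 0.830 obs width 88 scaled 114 lip z 0.106 along -0.044
35 ratio 0.808 obs width 86 scaled 111 lip z 0.093 along -0.053
40 ratio 0.787 obs width 83 scaled 108 lip z 0.081 along -0.064
45 ratio 0.768 obs width 81 scaled 106 lip z 0.071 along -0.075
50 ratio 0.750 obs width 80 scaled 103 lip z 0.061 along -0.088
55 ratio 0.734 obs width 78 scaled 101 lip z 0.052 along -0.101
60 ratio 0.719 obs width 76 scaled 99 lip z 0.045 along -0.115
65 ratio 0.706 obs width 75 scaled 97 lip z 0.039 along -0.129
```

View pics/l6.png

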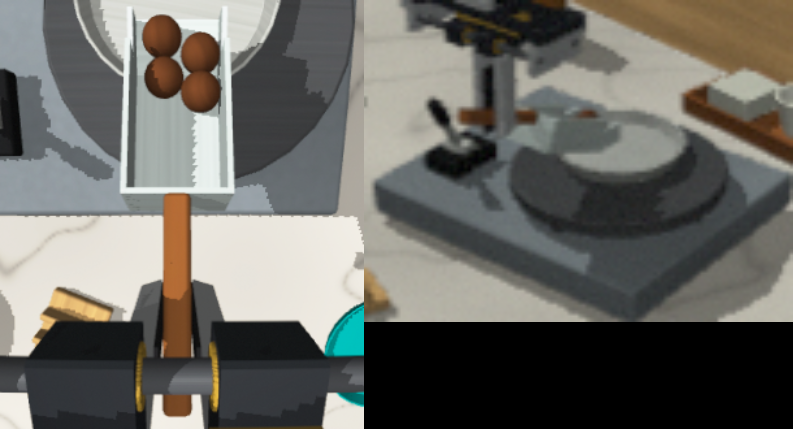

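Held at ~25°, lip ~20 mm above the rim, 35 mm short of dish centre; nuts resting at the ramp foot. Continue the tip in short bursts.

>>> step_arm(force=9, plan=[{"spin": 0, "grip": 1, "slide": [0, -0.004, 0.003]}, {"spin": 0, "grip": 1, "slide": [0, -0.008, 0.006]}])

```text
time_s: 12.95
ee_pos: [0.4173, 0.0788, 0.201]
eef_rot: [-1.59, 0.014, -1.396]
force: [-0.7, 0.2, -1.1]
grip_width: 0.0142
```

```bash
python3 look.py 7; python3 tab.py | sed -n 5,11p
```

```text
12.95 [0.41733127 0.0787646  0.20103245] [-1.59034661  0.01406393 -1.39582528] [-0.66404464  0.17070382 -1.12836668] [-0.03710591  0.25848759  0.06433815] 0.014199831351713033
20 ratio 0.881 obs width 93 scaled 121 lip z 0.146 along -0.018
25 ratio 0.855 obs width 91 scaled 118 lip z 0.132 along -0.025
30 ratio 0.830 obs width 88 scaled 114 lip z 0.119 along -0.034
35 ratio 0.808 obs width 86 scaled 111 lip z 0.106 along -0.043
40 ratio 0.787 obs width 83 scaled 108 lip z 0.095 along -0.054
45 ratio 0.768 obs width 81 scaled 106 lip z 0.084 along -0.065
50 ratio 0.750 obs width 80 scaled 103 lip z 0.074 along -0.078
```

View pics/l7.png

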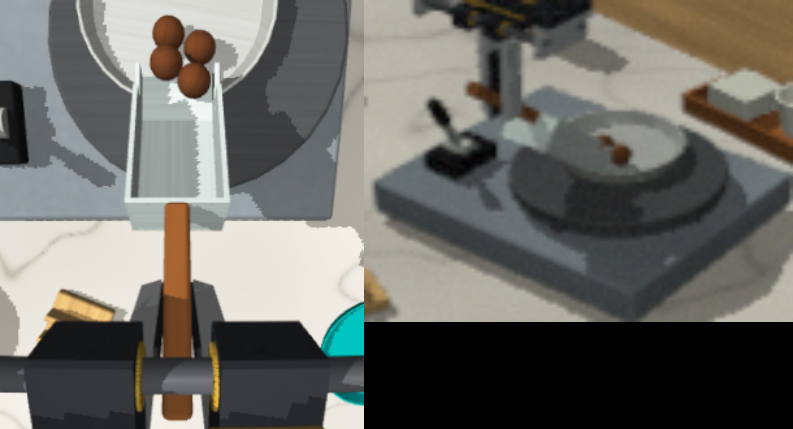

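Tipped to ~40°, all four nuts are leaving over the lip into the dish (wrist crop: (168,32),(200,47),(166,62),(194,80)). Clamp and hold, nudging clear.

>>> step_arm(force=40, plan=[{"spin": 0, "grip": 1, "slide": [0, -0.008, 0.003]}, {"spin": 0, "grip": 1, "slide": [0, -0.006, 0.003]}, {"spin": 0, "grip": 1, "slide": [0, 0, 0]}, {"spin": 0, "grip": 1, "slide": [0, 0, 0]}])

```text
time_s: 13.38
ee_pos: [0.4243, 0.0797, 0.2161]
eef_rot: [-1.587, 0.014, -1.396]
force: [0.6, -0.1, -1.6]
grip_width: 0.0134
```

```bash
python3 look.py 8; python3 tab.py | sed -n 7,13p
```

```text
13.3833 [0.42433963 0.07970793 0.2160855 ] [-1.5873331   0.01382541 -1.39590122] [ 0.61611114 -0.0514681  -1.57309721] [-0.09881451  0.18437234 -0.05774658] 0.013400297175853709
30 ratio 0.830 obs width 88 scaled 114 lip z 0.132 along -0.028
35 ratio 0.808 obs width 86 scaled 111 lip z 0.120 along -0.038
40 ratio 0.787 obs width 83 scaled 108 lip z 0.108 along -0.049
45 ratio 0.768 obs width 81 scaled 106 lip z 0.097 along -0.060
50 ratio 0.750 obs width 80 scaled 103 lip z 0.087 along -0.072
55 ratio 0.734 obs width 78 scaled 101 lip z 0.079 along -0.086
60 ratio 0.720 obs width 76 scaled 99 lip z 0.072 along -0.100
```

View pics/l8.png

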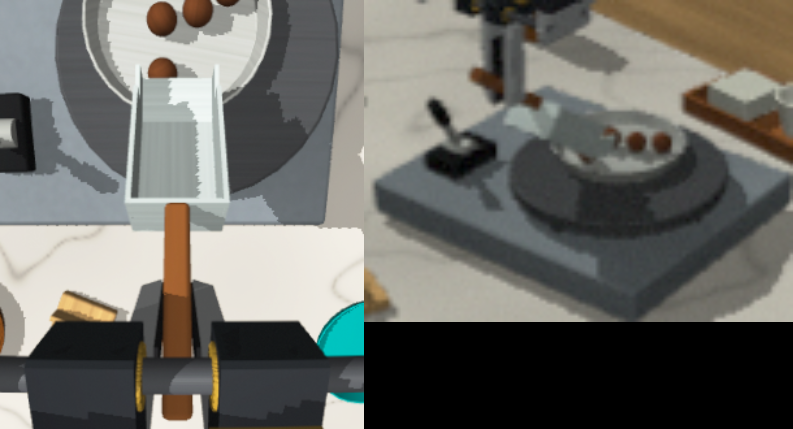

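Scoop empty, all four nuts in the dish (one just before the lip at (162,70)). Rise straight up away.

>>> step_arm(force=40, plan=[{"spin": 0, "grip": 1, "slide": [0, -0.01, 0]}, {"spin": 0, "grip": 1, "slide": [0, -0.02, 0]}, {"spin": 0, "grip": 1, "slide": [0, -0.02, 0]}, {"spin": 0, "grip": 1, "slide": [0, -0.02, -0.01]}, {"spin": 0, "grip": 1, "slide": [0, -0.01, -0.02]}, {"spin": 0, "grip": 1, "slide": [0, 0, -0.02]}, {"spin": 0, "grip": 1, "slide": [0, 0, -0.01]}, {"spin": 0, "grip": 1, "slide": [0, 0, 0]}, {"spin": 0, "grip": 1, "slide": [0, 0, 0]}])

```text
time_s: 14.23
ee_pos: [0.3669, 0.0684, 0.2972]
eef_rot: [-1.587, 0.014, -1.396]
force: [0.2, -0.4, -0.7]
grip_width: 0.0137
```

```bash
python3 look.py 9; python3 - <<'E'
from h import *
crop("top",110,60,280,200,2.8,"pics/t9.png")
E
```

```text
14.2333 [0.36688648 0.06842223 0.29717038] [-1.58709893  0.01384536 -1.39598124] [ 0.16550537 -0.44150846 -0.7241479 ] [-0.06047417  0.15957863  0.03392173] 0.01370545115196719
```

View pics/l9.png

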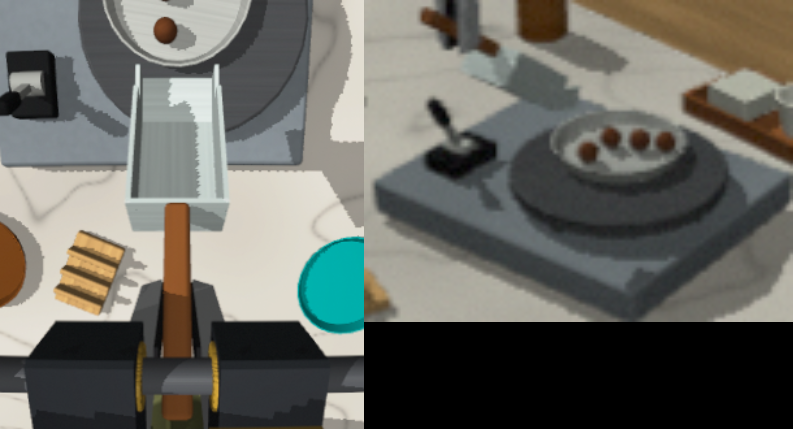

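View pics/t9.png

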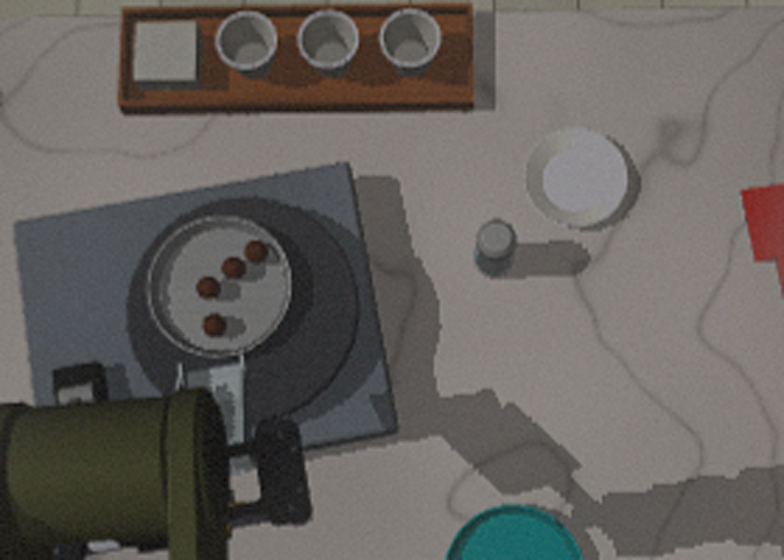

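All four nuts are in the dish, dish still centred at top-view (188.6,162), unmoved. Now carry the empty scoop back to its old free spot.

```bash
python3 - <<'E'
from h import *
delta([.455,-.295,.200],-1.5237)
E
```

```text
tilt y-axis [-0.02    0.0107 -0.9997]
spin deg 7.325120234879491
after spin [0.3683 0.0909 0.0724]
now axes [0.3745 0.0909 0.0248]
```

>>> step_arm(force=40, plan=[{"spin": 0, "grip": 1, "slide": [0.007, 0, 0]}, {"spin": 0, "grip": 1, "slide": [0.014, 0, 0]}, {"spin": 0, "grip": 1, "slide": [0.022, 0, 0]}, {"spin": 0, "grip": 1, "slide": [0.026, 0, 0.002]}, {"spin": 0, "grip": 1, "slide": [0.026, 0, 0.002]}, {"spin": 0, "grip": 1, "slide": [0.026, 0, 0.002]}, {"spin": 0, "grip": 1, "slide": [0.026, 0, 0.002]}, {"spin": 0, "grip": 1, "slide": [0.026, 0, 0.002]}, {"spin": 0, "grip": 1, "slide": [0.026, 0, 0.002]}, {"spin": 0, "grip": 1, "slide": [0.026, 0, 0.002]}, {"spin": 0, "grip": 1, "slide": [0.026, 0, 0.002]}, {"spin": 0, "grip": 1, "slide": [0.026, 0.01, 0.002]}, {"spin": 0, "grip": 1, "slide": [0.026, 0.015, 0.002]}, {"spin": 0, "grip": 1, "slide": [0.026, 0.015, 0.002]}, {"spin": 0, "grip": 1, "slide": [0.026, 0.015, 0.002]}, {"spin": 1.8, "grip": 1, "slide": [0.014, 0.015, 0.001]}, {"spin": 1.8, "grip": 1, "slide": [0.006, 0.01, 0]}, {"spin": 1.8, "grip": 1, "slide": [0, 0.006, 0]}, {"spin": 1.8, "grip": 1, "slide": [0, 0, 0]}, {"spin": 0, "grip": 1, "slide": [0, 0, 0]}])

```text
time_s: 16.05
ee_pos: [0.4545, -0.2956, 0.2047]
eef_rot: [-1.59, 0.012, -1.524]
force: [0.2, -0.7, -1.5]
grip_width: 0.0137
```

```bash
python3 - <<'E'
from h import *
o=get_obs();print(o["time_s"],o["ee_pos"],o["eef_rot"],o["force"],o["moment"])
delta([.455,-.295,.170],-1.5237)
crop("side",210,130,180,130,4.4,"pics/s10.png"); cv2.imwrite("pics/w10.png",cams.camera("wrist"))
E
```

```text
16.05 [ 0.45451914 -0.29555882  0.20469826] [-1.59038435  0.01239198 -1.52362659] [ 0.15318985 -0.65801836 -1.49755609] [-0.00668416  0.208115    0.00207384]
tilt y-axis [-0.0201  0.0115 -0.9997]
spin deg 0.004206322996182553
after spin [-0.0001  0.0347  0.0012]
now axes [-0.0001  0.0347  0.0012]
```

View pics/s10.png

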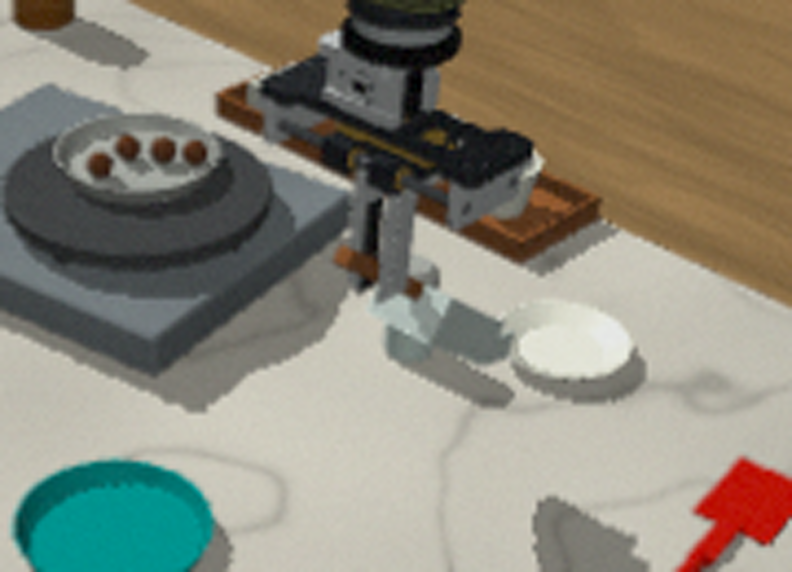

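View pics/w10.png

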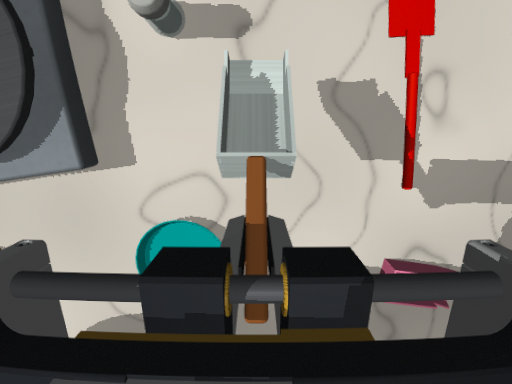

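Scoop empty, over free counter, clear of shaker, saucer and spatula. Lower till the lip is just above the counter.

>>> step_arm(force=30, plan=[{"spin": 0, "grip": 1, "slide": [0, 0.01, 0]}, {"spin": 0, "grip": 1, "slide": [0, 0.02, 0]}, {"spin": 0, "grip": 1, "slide": [0, 0.02, 0]}, {"spin": 0, "grip": 1, "slide": [0, 0.02, 0.001]}, {"spin": 0, "grip": 1, "slide": [0, 0.01, 0.001]}, {"spin": 0, "grip": 1, "slide": [0, 0.005, 0]}, {"spin": 0, "grip": 1, "slide": [0, 0, 0]}])

```text
time_s: 16.73
ee_pos: [0.4549, -0.2943, 0.1196]
eef_rot: [-1.59, 0.012, -1.521]
force: [-0.0, -0.4, -0.7]
grip_width: 0.0138
```

```bash
python3 - <<'E'
from h import *
o=get_obs();print(o["time_s"],o["ee_pos"],o["eef_rot"],o["force"],o["moment"])
crop("side",240,150,120,100,6,"pics/s11.png")
E
```

```text
16.7333 [ 0.45491131 -0.2943312   0.11955134] [-1.59038041  0.01246717 -1.52110621] [-0.04413949 -0.35646645 -0.7196631 ] [-0.03162023  0.18689202 -0.00247502]
```

View pics/s11.png

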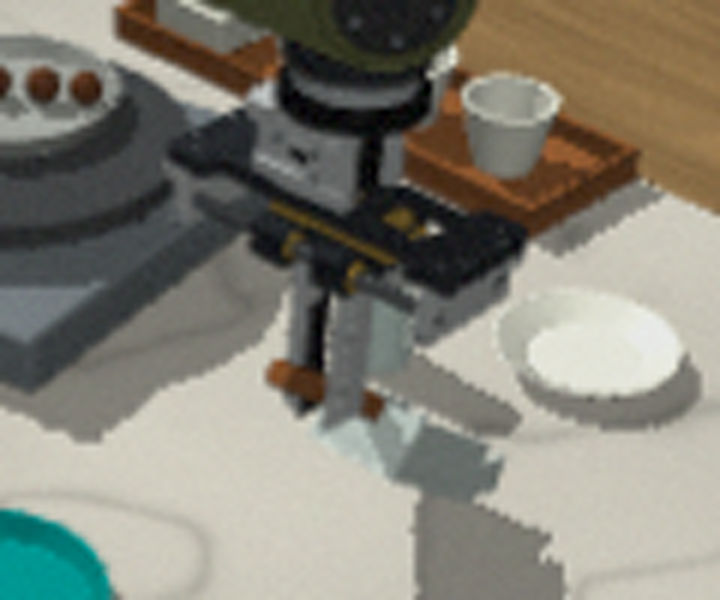

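>>> step_arm(force=7, plan=[{"spin": 0, "grip": 1, "slide": [0, 0.006, 0]}, {"spin": 0, "grip": 1, "slide": [0, 0.006, 0]}, {"spin": 0, "grip": 1, "slide": [0, 0.008, -0.005]}, {"spin": 0, "grip": 1, "slide": [0, 0.008, -0.005]}, {"spin": 0, "grip": 1, "slide": [0, 0.008, -0.005]}, {"spin": 0, "grip": 1, "slide": [0, 0.008, -0.005]}])

```text
time_s: 17.28
ee_pos: [0.4335, -0.2951, 0.0758]
eef_rot: [-1.59, 0.012, -1.522]
force: [0.2, -0.6, -1.0]
grip_width: 0.0137
```

```bash
python3 - <<'E'
from h import *
o=get_obs();print(o["time_s"],o["ee_pos"],o["eef_rot"],o["force"],o["moment"])
crop("side",240,150,120,100,6,"pics/s12.png")
E
```

```text
17.2833 [ 0.4335313  -0.29510173  0.07583824] [-1.58951162  0.01173598 -1.52169692] [ 0.15414847 -0.61911829 -1.01631547] [-0.15327113  0.03844028 -0.00650424]
```

View pics/s12.png

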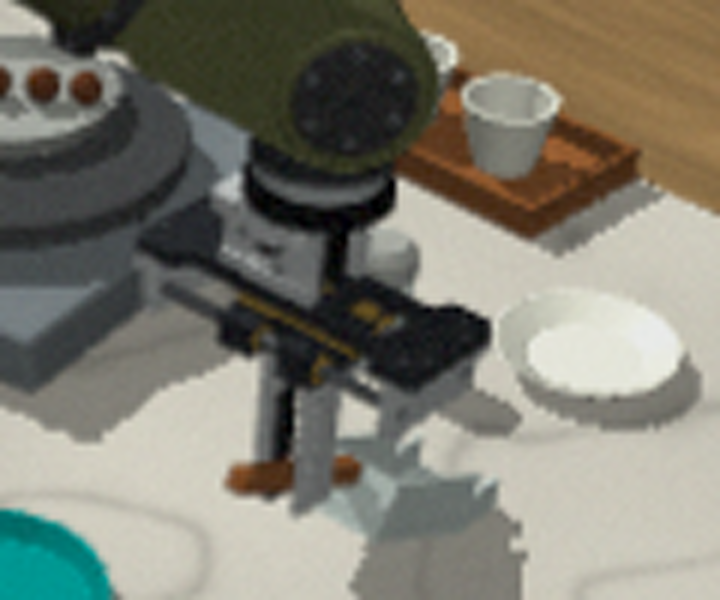

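The lip rests on the counter and the scoop is pivoting back level. Continue down.

>>> step_arm(force=7, plan=[{"spin": 0, "grip": 1, "slide": [0, 0.008, -0.005]}, {"spin": 0, "grip": 1, "slide": [0, 0.008, -0.005]}, {"spin": 0, "grip": 1, "slide": [0, 0.008, -0.004]}, {"spin": 0, "grip": 1, "slide": [0, 0.008, -0.004]}, {"spin": 0, "grip": 1, "slide": [0, 0.008, -0.004]}, {"spin": 0, "grip": 1, "slide": [0, 0.008, -0.003]}, {"spin": 0, "grip": 1, "slide": [0, 0.008, -0.003]}, {"spin": 0, "grip": 1, "slide": [0, 0.005, -0.001]}, {"spin": 0, "grip": 1, "slide": [0, 0.002, 0]}, {"spin": 0, "grip": 1, "slide": [0, 0, 0]}])

```text
time_s: 18.17
ee_pos: [0.4039, -0.2957, 0.0137]
eef_rot: [-1.59, 0.012, -1.522]
force: [-0.6, -0.2, -1.1]
grip_width: 0.0137
```

```bash
python3 - <<'E'
from h import *
o=get_obs();print(o["time_s"],o["ee_pos"],o["eef_rot"],o["force"],o["moment"])
crop("side",240,150,120,100,6,"pics/s13.png")
E
```

```text
18.1667 [ 0.40390465 -0.29572397  0.01372753] [-1.59012944  0.01225391 -1.52154962] [-0.58679341 -0.19582874 -1.05035707] [-0.01477636  0.22775378 -0.04453876]
```

View pics/s13.png

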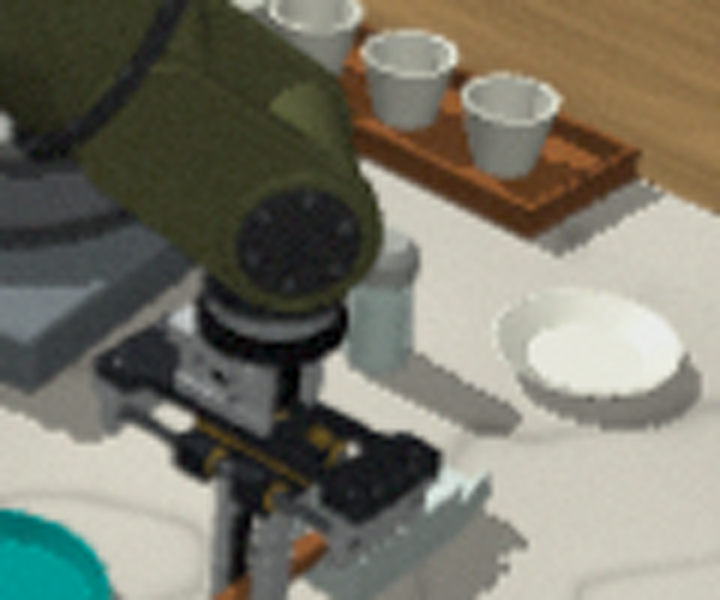

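Practically flat. Settle 2.5 mm more with a light grip, then open.

>>> step_arm(force=4, plan=[{"spin": 0, "grip": 1, "slide": [0, 0.0015, 0]}, {"spin": 0, "grip": 1, "slide": [0, 0.0015, 0]}, {"spin": 0, "grip": 1, "slide": [0, 0, 0]}, {"spin": 0, "grip": 0.4, "slide": [0, 0, 0]}, {"spin": 0, "grip": 0.4, "slide": [0, 0, 0]}, {"spin": 0, "grip": 0.4, "slide": [0, 0, 0]}, {"spin": 0, "grip": 0.4, "slide": [0, 0, 0]}])

```text
time_s: 18.8
ee_pos: [0.4041, -0.2959, 0.0113]
eef_rot: [-1.589, 0.012, -1.521]
force: [0.2, 0.0, 0.3]
grip_width: 0.0285
```

>>> step_arm(force=10, plan=[{"spin": 0, "grip": 0, "slide": [0, 0, 0]}, {"spin": 0, "grip": 0, "slide": [0, 0, 0]}, {"spin": 0, "grip": 0, "slide": [0, -0.01, 0]}, {"spin": 0, "grip": 0, "slide": [0, -0.03, 0]}, {"spin": 0, "grip": 0, "slide": [0, -0.035, 0]}, {"spin": 0, "grip": 0, "slide": [0, -0.035, 0]}, {"spin": 0, "grip": 0, "slide": [0, -0.035, 0]}, {"spin": 0, "grip": 0, "slide": [0, -0.035, 0]}, {"spin": 0, "grip": 0, "slide": [0, -0.02, 0]}, {"spin": 0, "grip": 0, "slide": [0, 0, 0]}])

```text
time_s: 19.63
ee_pos: [0.409, -0.2988, 0.2166]
eef_rot: [-1.584, 0.006, -1.521]
force: [0.7, -0.2, -0.4]
grip_width: 0.047
```

```bash
python3 - <<'E'
from h import *
o=get_obs();print(o["time_s"],o["ee_pos"],o["eef_rot"],o["force"],o["grip_width"])
cv2.imwrite("pics/w14.png",cams.camera("wrist"));crop("side",160,130,190,140,4.2,"pics/s14.png")
E
```

```text
19.6333 [ 0.40900644 -0.29884804  0.21657184] [-1.58374408  0.00637635 -1.52140639] [ 0.68532944 -0.21675284 -0.35168845] 0.04702331965502384
```

View pics/w14.png

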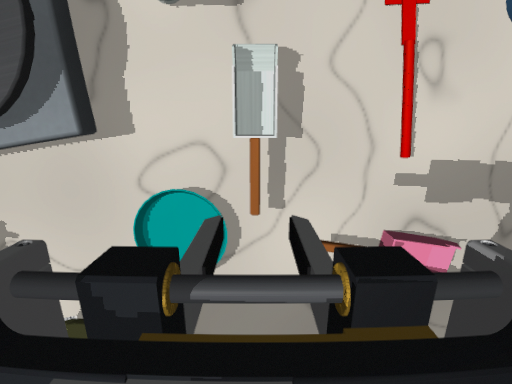

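View pics/s14.png

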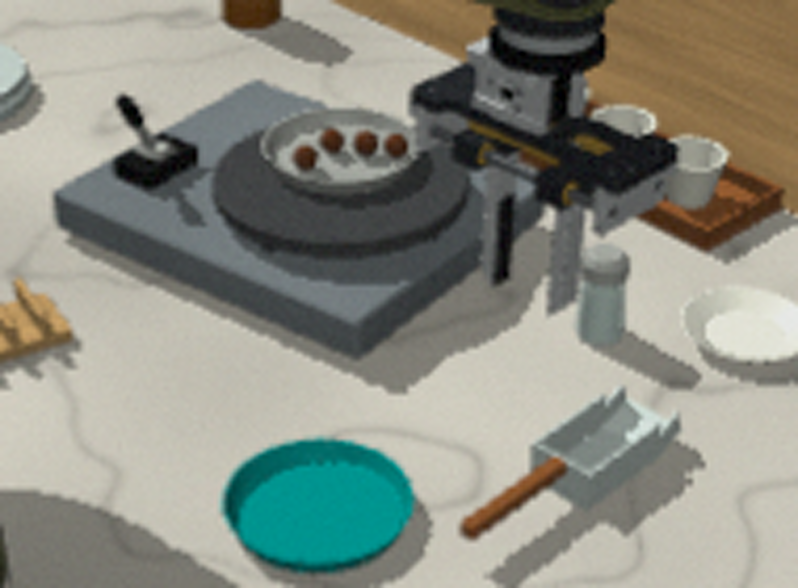

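Scoop lies flat and empty at its spot, released; everything else unmoved. Now to the lever: move toward it, turning the jaws along the burner's x.

>>> step_arm(plan=[{"spin": 0, "grip": -1, "slide": [-0.02, -0.01, 0.005]}, {"spin": 0, "grip": -1, "slide": [-0.032, -0.01, 0.008]}, {"spin": 0, "grip": -1, "slide": [-0.032, 0, 0.008]}, {"spin": 0, "grip": -1, "slide": [-0.032, 0, 0.008]}, {"spin": 0, "grip": -1, "slide": [-0.032, 0, 0.008]}, {"spin": 0, "grip": -1, "slide": [-0.032, 0, 0.008]}, {"spin": 0, "grip": -1, "slide": [-0.032, 0, 0.008]}, {"spin": 0, "grip": -1, "slide": [-0.032, 0, 0.008]}, {"spin": 0, "grip": -1, "slide": [-0.032, 0, 0.008]}, {"spin": 0, "grip": -1, "slide": [-0.032, 0, 0.008]}, {"spin": 0, "grip": -1, "slide": [-0.032, 0, 0.008]}, {"spin": 0, "grip": -1, "slide": [-0.032, 0, 0.008]}, {"spin": 0, "grip": -1, "slide": [-0.032, 0, 0.008]}, {"spin": 0, "grip": -1, "slide": [-0.032, 0, 0.008]}, {"spin": 0, "grip": -1, "slide": [0, 0, 0]}])

```text
time_s: 20.98
ee_pos: [0.4953, 0.1467, 0.2326]
eef_rot: [-1.592, 0.012, -1.518]
force: [-0.9, 0.2, -0.9]
grip_width: 0.094
```

>>> step_arm(plan=[{"spin": -6.95, "grip": -1, "slide": [0, 0, 0]}, {"spin": -6.95, "grip": -1, "slide": [0, 0, 0]}, {"spin": -6.95, "grip": -1, "slide": [0, 0, 0]}, {"spin": -6.95, "grip": -1, "slide": [0, 0, 0]}, {"spin": -6.95, "grip": -1, "slide": [0, 0, 0]}, {"spin": -6.95, "grip": -1, "slide": [0, 0, 0]}, {"spin": -6.95, "grip": -1, "slide": [0, 0, 0]}, {"spin": -6.95, "grip": -1, "slide": [0, 0, 0]}, {"spin": -6.95, "grip": -1, "slide": [0, 0, 0]}, {"spin": -6.95, "grip": -1, "slide": [0, 0, 0]}, {"spin": -6.95, "grip": -1, "slide": [0, 0, 0]}, {"spin": -6.95, "grip": -1, "slide": [0, 0, 0]}, {"spin": -6.95, "grip": -1, "slide": [0, 0, 0]}, {"spin": -6.95, "grip": -1, "slide": [0, 0, 0]}, {"spin": 0, "grip": -1, "slide": [0, 0, 0]}, {"spin": 0, "grip": -1, "slide": [0, 0, 0]}])

```text
time_s: 22.32
ee_pos: [0.4953, 0.1423, 0.2334]
eef_rot: [-1.557, 0.019, 0.173]
force: [-0.3, 0.1, -0.5]
grip_width: 0.094
```

```bash
python3 - <<'E'
from h import *
o=get_obs();print(o["time_s"],o["ee_pos"],o["eef_rot"],o["force"],o["grip_width"])
c=cams.calibration("wrist");w=cams.camera("wrist");cv2.imwrite("pics/w15.png",w)
s=cams.camera("side");cv2.imwrite("pics/side15.png",s);crop("side",160,135,90,70,8,"pics/s15.png",s)
import pickle;pickle.dump(c,open("c15.pkl","wb"))
E
```

```text
22.3167 [0.49526684 0.14229647 0.2333747 ] [-1.55704795  0.01871664  0.17283342] [-0.26578508  0.1483617  -0.48157364] 0.09402909429379974
```

View pics/w15.png

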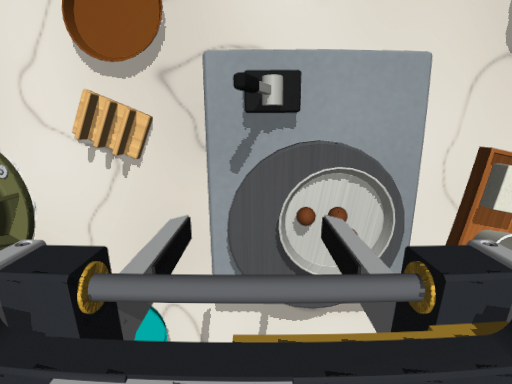

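View pics/s15.png

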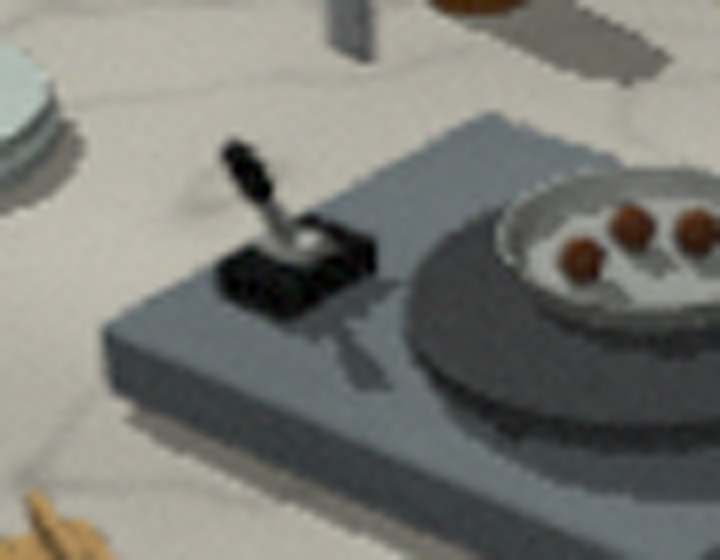

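Lever in the wrist view: block corners about (246,71),(300,70),(300,112),(246,113), black grip at (245,82), leaning to the burner's front. Enlarge to measure.

```bash
python3 - <<'E'
from h import *
crop("wrist",220,50,100,80,8,"pics/w15c.png",cv2.imread("pics/w15.png"))
E
```

```text
(no output)
```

View pics/w15c.png

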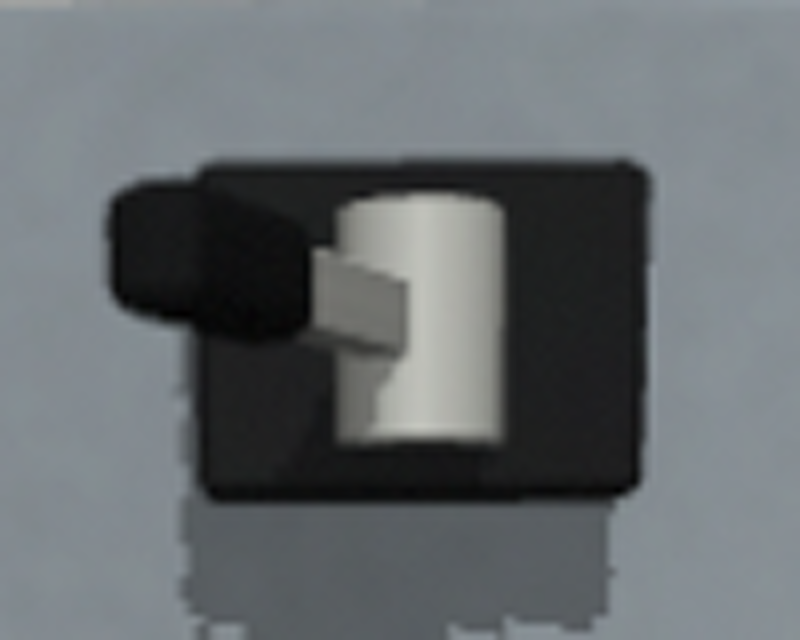

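```bash
python3 - <<'E'
from h import *
import pickle
np.set_printoptions(precision=4,suppress=True)
c=pickle.load(open("c15.pkl","rb"))
f=lambda p:np.array(p)/8+np.array([220,50])-0.44
B=plane("wrist",f([[200,165],[648,165],[640,495],[202,497]]),.07,c);print("block",B[:,:2],B.mean(0)[:2])
e=B[1]-B[0];print("yaw",np.degrees(np.arctan2(e[1],e[0])),np.linalg.norm(e)); e=B[2]-B[3];print(np.degrees(np.arctan2(e[1],e[0])))
print("barrel",plane("wrist",f([[420,318]]),.076,c))
b=np.radians(10.1);d=np.array([np.cos(b),np.sin(b),0])
h=B.mean(0);h[2]=.068
for q in (0,.1,.2,.3,.4,.5,.6,.7):
    a=q-.7; L=np.sin(a)*d+np.array([0,0,np.cos(a)]); n=np.cos(a)*d-np.array([0,0,np.sin(a)])
    # end face centre & grip near end centre
    print(q,((proj("wrist",[h+.082*L,h+.046*L,h+.082*L-n*.007],c)+.44-[220,50])*8).round(0).tolist(), ((proj("side",[h+.082*L,h+.046*L])+.44-[160,135])*8).round(0).tolist())
E
```

```text
block [[0.4553 0.2773]
 [0.5221 0.289 ]
 [0.5306 0.2413]
 [0.4636 0.2292]] [0.4929 0.2592]
yaw 9.889833801742308 0.06780855455615159
10.221326074756595
barrel [[0.4921 0.2602 0.076 ]]
0 [[23.0, 265.0], [218.0, 298.0], [-13.0, 272.0]] [[209.0, 185.0], [246.0, 217.0]]
0.1 [[70.0, 257.0], [244.0, 295.0], [28.0, 263.0]] [[217.0, 171.0], [251.0, 210.0]]
0.2 [[123.0, 250.0], [272.0, 292.0], [76.0, 256.0]] [[227.0, 158.0], [256.0, 202.0]]
0.3 [[182.0, 244.0], [302.0, 289.0], [130.0, 249.0]] [[237.0, 146.0], [262.0, 195.0]]
0.4 [[245.0, 239.0], [334.0, 287.0], [190.0, 243.0]] [[247.0, 135.0], [267.0, 189.0]]
0.5 [[312.0, 236.0], [368.0, 285.0], [254.0, 238.0]] [[258.0, 125.0], [274.0, 184.0]]
0.6 [[381.0, 233.0], [402.0, 284.0], [322.0, 235.0]] [[270.0, 117.0], [280.0, 179.0]]
0.7 [[452.0, 232.0], [436.0, 284.0], [392.0, 232.0]] [[281.0, 110.0], [286.0, 175.0]]
```

Both views agree: lever at about 0.28–0.3 rad, hinge ≈ (0.492, 0.2575). Straddle it with open jaws, centre over the hinge, and close gently so the pads stand it upright.

```bash
python3 - <<'E'
from h import *
o=get_obs();M=R.from_euler("xyz",o["eef_rot"]).as_matrix()
b=np.radians(10.1);d=np.array([np.cos(b),np.sin(b),0])
g=np.array([.4918,.2575,.131])
t=g+.019*M[:,1]
print("above");delta(t-.015*d+[0,0,.075],b,o)
print("down");delta(t-.015*d,b,o)
print("final",t);delta(t,b,o)
E
```

```text
above
tilt y-axis [-0.0201  0.0105 -0.9997]
spin deg -0.20154674674995807
after spin [0.0021 0.0483 0.1135]
now axes [0.0017 0.0483 0.1135]
down
tilt y-axis [-0.0201  0.0105 -0.9997]
spin deg -0.20154674674995807
after spin [0.0034 0.1233 0.1125]
now axes [0.003  0.1233 0.1125]
final [0.49141837 0.25770016 0.11200489]
tilt y-axis [-0.0201  0.0105 -0.9997]
spin deg -0.20154674674995807
after spin [0.0184 0.123  0.1125]
now axes [0.018  0.123  0.1125]
```

>>> step_arm(force=8, plan=[{"spin": -0.2, "grip": -1, "slide": [0.002, 0.005, 0.02]}, {"spin": 0, "grip": -1, "slide": [0, 0.01, 0.025]}, {"spin": 0, "grip": -1, "slide": [0, 0.01, 0.025]}, {"spin": 0, "grip": -1, "slide": [0, 0.01, 0.025]}, {"spin": 0, "grip": -1, "slide": [0, 0.01, 0.0175]}, {"spin": 0, "grip": -1, "slide": [0, 0.003, 0]}, {"spin": 0, "grip": -1, "slide": [0, 0, 0]}, {"spin": 0, "grip": -1, "slide": [0, 0, 0]}])

```text
time_s: 23.08
ee_pos: [0.4768, 0.2536, 0.1879]
eef_rot: [-1.557, 0.017, 0.179]
force: [0.1, -0.0, 0.6]
grip_width: 0.0942
```

```bash
python3 - <<'E'
from h import *
o=get_obs();print(o["time_s"],o["ee_pos"],o["eef_rot"],o["force"],o["grip_width"])
delta([.4914,.2577,.112],np.radians(10.1),o)
crop("side",160,110,90,90,6.5,"pics/s16.png")
E
```

```text
23.0833 [0.47675976 0.25359125 0.1878954 ] [-1.55707459  0.01710739  0.17891787] [ 0.05100668 -0.01151634  0.57123428] 0.0942484133825639
tilt y-axis [-0.0193  0.0105 -0.9998]
spin deg 0.1512391001395856
after spin [0.0164 0.0756 0.0004]
now axes [0.0164 0.0756 0.0004]
```

View pics/s16.png

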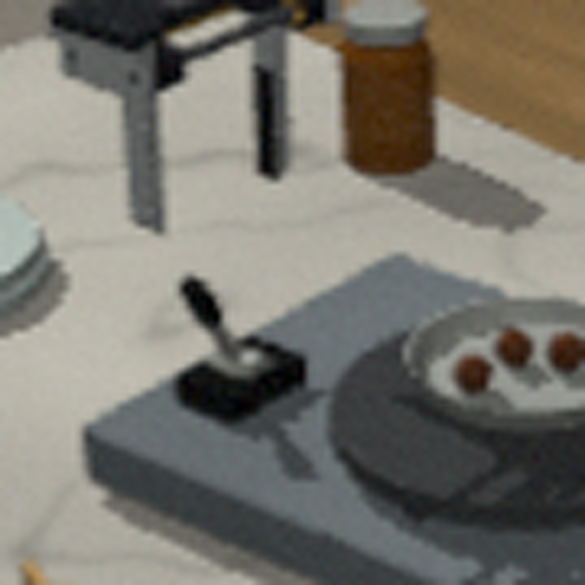

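Fingers (150,225)/(270,175) straddle the lever line. Descend, then centre.

>>> step_arm(force=8, plan=[{"spin": 0, "grip": -1, "slide": [0, 0.01, 0]}, {"spin": 0, "grip": -1, "slide": [0, 0.02, 0]}, {"spin": 0, "grip": -1, "slide": [0, 0.02, 0]}, {"spin": 0, "grip": -1, "slide": [0, 0.016, 0]}, {"spin": 0, "grip": -1, "slide": [0, 0.009, 0]}, {"spin": 0, "grip": -1, "slide": [0, 0, 0]}, {"spin": 0, "grip": -1, "slide": [0.005, 0, 0]}, {"spin": 0, "grip": -1, "slide": [0.007, 0, 0]}, {"spin": 0, "grip": -1, "slide": [0.004, 0, 0]}, {"spin": 0, "grip": -1, "slide": [0, 0, 0]}, {"spin": 0, "grip": -1, "slide": [0, 0, 0]}])

```text
time_s: 24.05
ee_pos: [0.4913, 0.2579, 0.1128]
eef_rot: [-1.557, 0.016, 0.18]
force: [-0.6, 1.1, 0.4]
grip_width: 0.094
```

```bash
python3 - <<'E'
from h import *
o=get_obs();print(o["time_s"],o["ee_pos"],o["eef_rot"],o["force"],o["grip_width"])
delta([.4914,.2577,.112],np.radians(10.1),o)
crop("side",160,110,90,90,6.5,"pics/s17.png");cv2.imwrite("pics/w17.png",cams.camera("wrist"))
E
```

```text
24.05 [0.49128256 0.2579223  0.11283868] [-1.55669941  0.01639206  0.18022554] [-0.64993634  1.12827856  0.39987811] 0.09403291321764992
tilt y-axis [-0.0187  0.0109 -0.9998]
spin deg 0.2261630434673747
after spin [ 0.0001  0.0008 -0.0003]
now axes [ 0.0001  0.0008 -0.0003]
```

View pics/s17.png

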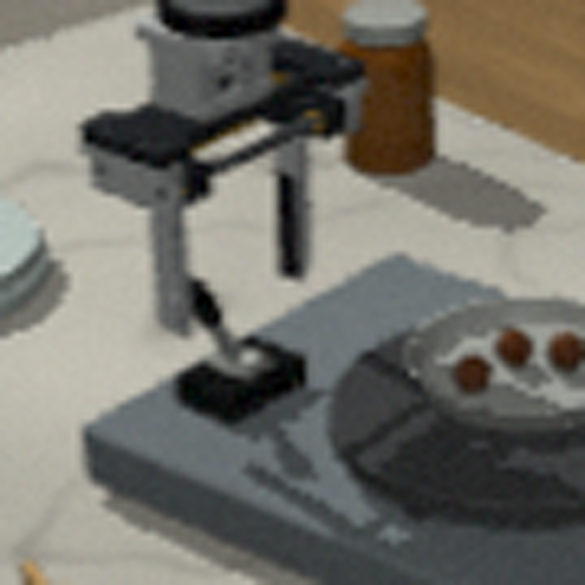

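View pics/w17.png

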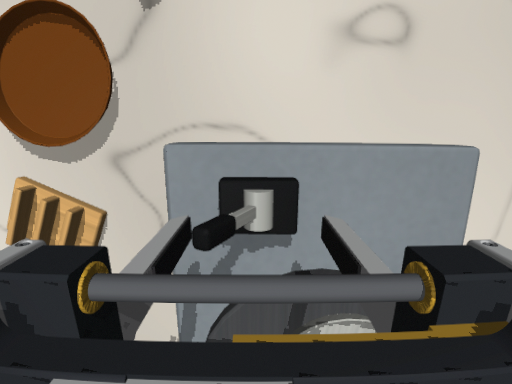

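The lever grip (213,233) is between the fingers; the barrel (258,212) is centred. Close gently.

>>> step_arm(force=10, plan=[{"spin": 0, "grip": 1, "slide": [0, 0, 0]}, {"spin": 0, "grip": 1, "slide": [0, 0, 0]}, {"spin": 0, "grip": 1, "slide": [0, 0, 0]}, {"spin": 0, "grip": 1, "slide": [0, 0, 0]}, {"spin": 0, "grip": 1, "slide": [0, 0, 0]}, {"spin": 0, "grip": 1, "slide": [0, 0, 0]}, {"spin": 0, "grip": 1, "slide": [0, 0, 0]}, {"spin": 0, "grip": 1, "slide": [0, 0, 0]}, {"spin": 0, "grip": 1, "slide": [0, 0, 0]}, {"spin": 0, "grip": 1, "slide": [0, 0, 0]}, {"spin": 0, "grip": 1, "slide": [0, 0, 0]}, {"spin": 0, "grip": 1, "slide": [0, 0, 0]}, {"spin": 0, "grip": 1, "slide": [0, 0, 0]}, {"spin": 0, "grip": 1, "slide": [0, 0, 0]}, {"spin": 0, "grip": 1, "slide": [0, 0, 0]}, {"spin": 0, "grip": 1, "slide": [0, 0, 0]}])

```text
time_s: 25.48
ee_pos: [0.4913, 0.2579, 0.1125]
eef_rot: [-1.557, 0.016, 0.18]
force: [4.2, 0.9, -2.2]
grip_width: 0.0148
```

```bash
python3 - <<'E'
from h import *
o=get_obs();print(o["time_s"],o["ee_pos"],o["eef_rot"],o["force"],o["moment"],o["grip_width"])
crop("side",160,110,90,90,6.5,"pics/s18.png");crop("wrist",150,130,200,160,4,"pics/w18.png")
E
```

```text
25.4833 [0.49125231 0.25791045 0.11252857] [-1.55676617  0.01606565  0.18036903] [ 4.18707963  0.93715277 -2.19948106] [ 0.15390262 -0.82142032 -0.03109834] 0.014841546611428131
```

View pics/w18.png

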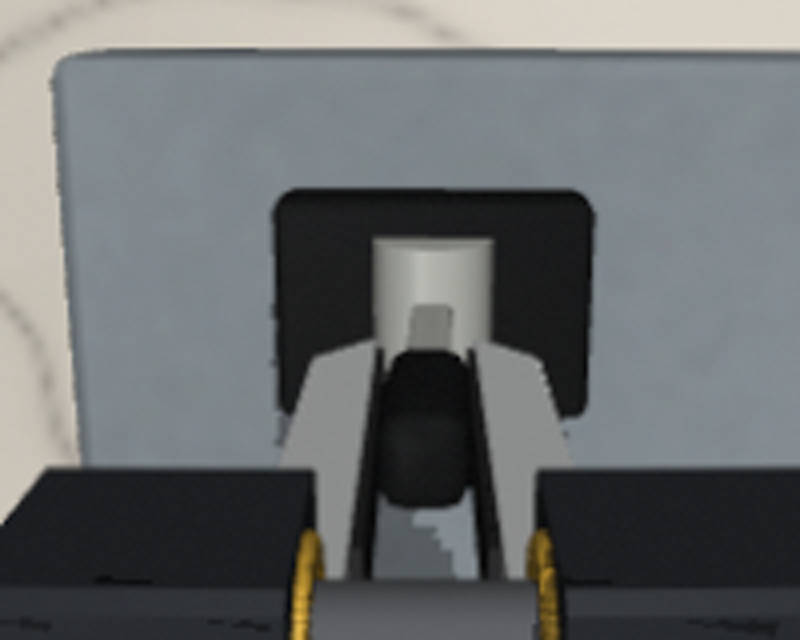

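View pics/s18.png

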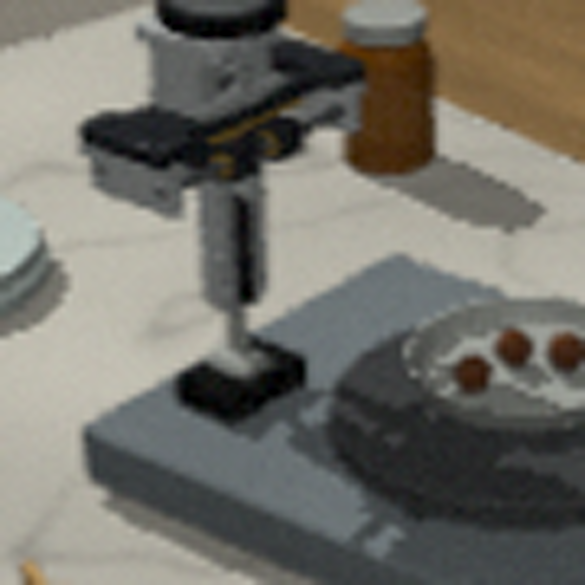

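>>> step_arm(force=12, plan=[{"spin": 0, "grip": 1, "slide": [0, 0, 0]}, {"spin": 0, "grip": 1, "slide": [0, 0, 0]}, {"spin": 0, "grip": 1, "slide": [0, 0, 0]}])

```text
time_s: 25.83
ee_pos: [0.4912, 0.2579, 0.1126]
eef_rot: [-1.557, 0.016, 0.18]
force: [5.2, 0.2, -2.8]
grip_width: 0.0145
```

```bash
python3 - <<'E'
from h import *
np.set_printoptions(precision=4,suppress=True)
o=get_obs();print(o["time_s"],o["ee_pos"],o["force"],o["moment"],o["grip_width"])
c=cams.calibration("wrist")
# hinge from block top corners in current wrist view (w18, scale 4)
f=lambda p:np.array(p)/4+np.array([150,130])-.375
print("block back corners",plane("wrist",f([[275,192],[592,192]]),.07,c))
print("barrel edges back end",plane("wrist",f([[373,240],[493,240]]),.068,c))
b=np.radians(10.1);d=np.array([np.cos(b),np.sin(b),0])
for hx in (.4918,):
  h=np.array([.4918,.2575,.068])
  for q in(.6,.65,.7,.75,.8):
    a=q-.7;L=np.sin(a)*d+np.array([0,0,np.cos(a)])
    print(q,((proj("wrist",[h,h+.02*L,h+.046*L,h+.082*L],c)+.375-[150,130])*4).round(0).tolist())
E
```

```text
25.8333 [0.4912 0.2579 0.1126] [ 5.2356  0.1982 -2.8071] [ 0.1512 -1.2167 -0.0273] 0.014544712711268013
block back corners [[0.4545 0.2804 0.07  ]
 [0.5208 0.2927 0.07  ]]
barrel edges back end [[0.4767 0.2734 0.068 ]
 [0.5023 0.2782 0.068 ]]
0.6 [[428.0, 321.0], [417.0, 350.0], [399.0, 395.0], [365.0, 482.0]]
0.65 [[428.0, 321.0], [422.0, 350.0], [412.0, 396.0], [393.0, 484.0]]
0.7 [[428.0, 321.0], [427.0, 350.0], [425.0, 396.0], [421.0, 484.0]]
0.75 [[428.0, 321.0], [432.0, 350.0], [438.0, 396.0], [449.0, 484.0]]
0.8 [[428.0, 321.0], [437.0, 350.0], [451.0, 396.0], [477.0, 484.0]]
```

The lever appears upright (stick at 431, barrel 433, grip end 426, as predicted for 0.70). Open and lift away.

>>> step_arm(force=5, plan=[{"spin": 0, "grip": 1, "slide": [0, 0, 0]}, {"spin": 0, "grip": 0, "slide": [0, 0, 0]}, {"spin": 0, "grip": 0, "slide": [0, 0, 0]}, {"spin": 0, "grip": 0, "slide": [0, 0, 0]}, {"spin": 0, "grip": 0, "slide": [0, 0, 0]}, {"spin": 0, "grip": 0, "slide": [0, 0, 0]}, {"spin": 0, "grip": 0, "slide": [0, 0, 0]}, {"spin": 0, "grip": 0, "slide": [0, 0, 0]}, {"spin": 0, "grip": 0, "slide": [0, -0.01, 0]}, {"spin": 0, "grip": 0, "slide": [0, -0.03, 0]}, {"spin": 0, "grip": 0, "slide": [0, -0.035, 0]}, {"spin": 0, "grip": 0, "slide": [0, -0.035, 0]}, {"spin": 0, "grip": 0, "slide": [0, 0, -0.035]}, {"spin": 0, "grip": 0, "slide": [0, 0, -0.035]}, {"spin": 0, "grip": 0, "slide": [0, 0, -0.035]}, {"spin": 0, "grip": 0, "slide": [0, 0, 0]}, {"spin": 0, "grip": 0, "slide": [0, 0, 0]}])

```text
time_s: 27.25
ee_pos: [0.5121, 0.1522, 0.2219]
eef_rot: [-1.557, 0.016, 0.178]
force: [0.9, 0.2, 0.5]
grip_width: 0.0471
```

```bash
python3 - <<'E'
from h import *
o=get_obs();print(o["time_s"],o["ee_pos"],o["eef_rot"],o["force"],o["grip_width"])
c=cams.calibration("wrist");w=cams.camera("wrist");cv2.imwrite("pics/w19.png",w)
s=cams.camera("side");crop("side",170,140,80,70,8,"pics/s19.png",s);cv2.imwrite("pics/side19.png",s)
crop("wrist",200,40,110,90,7,"pics/w19c.png",w)
cv2.imwrite("pics/top19.png",cams.camera("top"))
h=np.array([.4918,.2575,.068]);b=np.radians(10.1);d=np.array([np.cos(b),np.sin(b),0])
for q in(.6,.65,.7,.75,.8):
    a=q-.7;L=np.sin(a)*d+np.array([0,0,np.cos(a)])
    print(q,((proj("wrist",[h,h+.02*L,h+.046*L,h+.082*L],c)+.43-[200,40])*7).round(0).tolist(),((proj("side",[h,h+.02*L,h+.046*L,h+.082*L])+.43-[170,140])*8).round(0).tolist())
E
```

```text
27.25 [0.5121192  0.15222433 0.22187735] [-1.55668956  0.01620816  0.17778442] [0.89945253 0.21368719 0.45811277] 0.047080625094304406
0.6 [[397.0, 404.0], [383.0, 388.0], [362.0, 365.0], [325.0, 325.0]] [[213.0, 218.0], [207.0, 185.0], [200.0, 141.0], [190.0, 79.0]]
0.65 [[397.0, 404.0], [389.0, 388.0], [377.0, 365.0], [357.0, 325.0]] [[213.0, 218.0], [209.0, 184.0], [203.0, 139.0], [195.0, 75.0]]
0.7 [[397.0, 404.0], [396.0, 388.0], [393.0, 365.0], [389.0, 325.0]] [[213.0, 218.0], [210.0, 183.0], [206.0, 137.0], [201.0, 72.0]]
0.75 [[397.0, 404.0], [402.0, 388.0], [409.0, 365.0], [421.0, 325.0]] [[213.0, 218.0], [211.0, 183.0], [209.0, 136.0], [207.0, 69.0]]
0.8 [[397.0, 404.0], [408.0, 388.0], [424.0, 365.0], [452.0, 325.0]] [[213.0, 218.0], [213.0, 182.0], [213.0, 134.0], [213.0, 67.0]]
```

View pics/w19c.png

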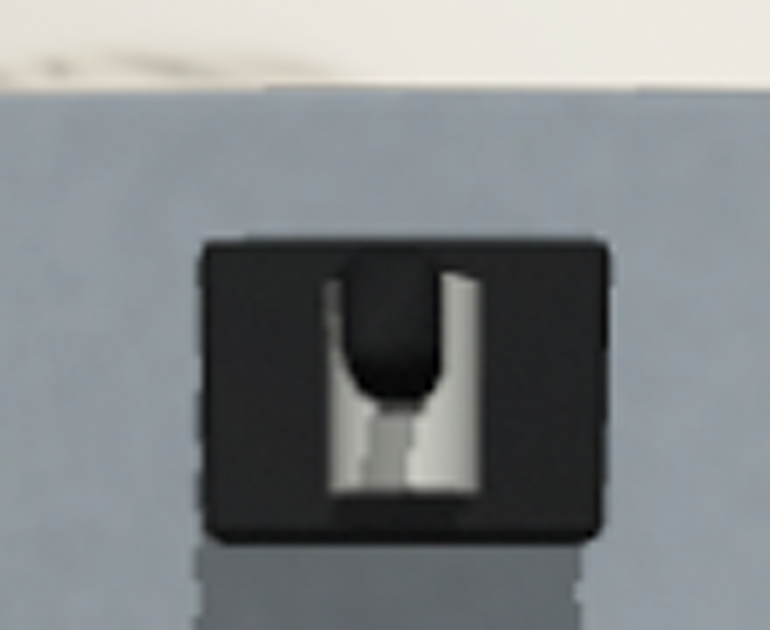

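View pics/s19.png

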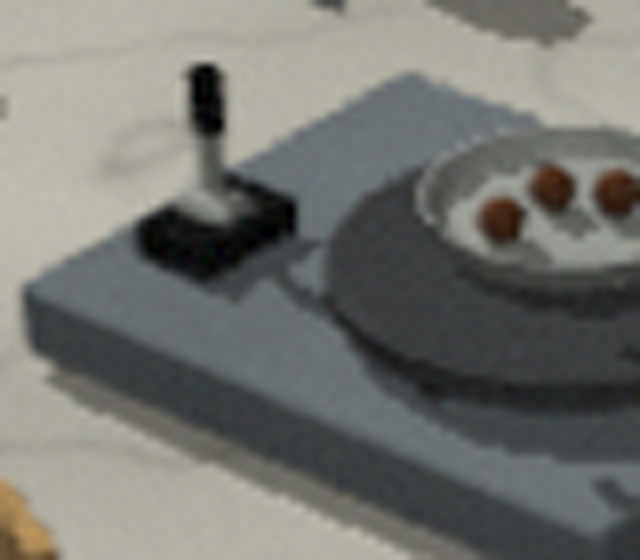

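View pics/top19.png

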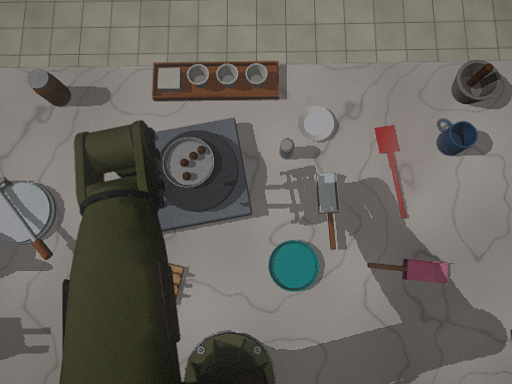

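The lever stands upright: the wrist view puts it at 0.69 and the side view at 0.70–0.75. The top view shows the four nuts in the dish at (190,160). The shaker (287,148), saucer (317,123) and spatula (390,165) are unmoved, and the scoop lies flat at (329,205). The gripper is clear of everything, so I'm handing in.

```bash
python3 -c "
from station import hand_in; print(hand_in())"
```

```text
the job is handed in; nothing more can be done
None
```

The job is done and handed in at about 27 s. All four nuts are in the steel dish, the empty scoop lies flat and released at its old spot, and the gas lever was set last.

- **Pour:** The tool can only turn about its vertical axis. I tipped the scoop by easing the grip to 8.5–10 N so the handle pivoted nose-down in the pads, to about 40°. I clamped it again as the nuts rolled out.
- **Set-down:** I rested the lip on the counter and lowered the scoop level before letting go.
- **Lever:** I closed the jaws on it, centred over the hinge, so the pads stood it upright.
- **Last checks:**
  - The top view after the pour showed the dish unmoved.
  - The last top view shows the shaker, saucer and spatula where they were, and the gripper touching nothing.
  - The lever reads about 0.69 in the wrist view and 0.70–0.75 in the side view, a small disagreement within measuring error.
- **Less certain:** During the tip, at about 25° and again at about 40°, I estimated the lip a few millimetres below rim height, just inside the dish. It may have come close to the rim there.

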